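Refill the spring magazine of the medallion press

TASK

In the museum workshop, take the blue dust cap off the press's feed magazine and set it down on the blue felt square, then load every wooden blank into the magazine: drop it in the mouth with its straight side against the straight wall and push it down against the spring until it snaps under both brass catches. When all are in, put the cap back on the mouth, and set the press dial so that its orange pointer stands at the green mark (the dial may be set at any time). Leave the crown, its bandbox and the pen as they are.

Things in the scene. Friction and masses are not known exactly. Their poses are not given: they have to be found in the camera images.
- magazine: fixed open-sided spring magazine: base 100 x 84 x 10 mm, aluminium guide strips round a D-shaped well, to 88 mm, flared lead-ins to 93 mm. Origin: well axis at table height; +x points to the straight wall (inner face 20.5 mm from the axis); round side inner radius 27.5 mm. The +y and -y sides are open top to bottom over x = -13 to 13 mm: fingers holding a blank across y pass down there
- lip_level (a point): well axis at the height of the undersides of the two catches' lips, 72 mm above the table; axes as the magazine's. A blank enters with its x along this x (within about 4 degrees; 1.5 mm clearance) and first rests on the catches' sloping tops, its centre about 85 mm, its top about 90 mm above the table. Loaded, the top blank's top face is up against the lips (centre at 67 mm)
- press_point (a point): middle of the space between the catch tips, 3.5 mm on the round side of the well axis, 72 mm above the table. Brass spring catches, 11 mm wide, reach in from +x and -x, tips 39 mm apart. Push a resting blank straight down here (e.g. with shut fingertips) until its top is 2 or 3 mm below this level: the catches snap over it and hold it. Takes 5 to 12 N, more as the stack grows
- mouth (a point): point on the well's axis at the top of the flared mouth, 93 mm above the table, where the cap rests
- follower (a joint): how far the red spring follower in the well is pushed down, m: 0 when empty (its top 71 mm above the table), about 0.009 with one blank and 0.010 more for each further one; stop at 0.046, room for four blanks. Spring 180 N/m, preload 2.7 N
- cap: blue round dust cap, 80 g: disc 76 mm across, 5 mm thick; below it a plug 32 mm across, 6 mm deep, that drops loosely into the mouth; above it a white grip knob 24 mm across, 24 mm tall. Origin: centre of the plug's underside, z up; disc from 6 to 11 mm, knob from 11 to 35 mm. Starts on the mouth (origin about 87 mm above the table); any turn about z will do
- cap_rest_top (a point): centre of the top of the blue felt square, 90 x 90 mm, 3 mm thick, where the cap is set down (it stands on its plug)
- dial (a joint): angle of the press dial, rad: grows as it is turned clockwise seen from above; range 0 to 6.28; stays where it is left (friction about 0.04 N m). Its pointer points along the dial box's -x at 0
- dial_grip (a point): point on the dial's axis, 73 mm above the table, inside its black bar grip (44 mm long, 14 mm wide, from 54 to 84 mm up); its x axis runs along the bar, away from the pointer. Below the bar a black disc 48 mm across, on a fixed grey box 100 x 100 x 45 mm with a white scale
- pointer_tip (a point): tip of the dial's orange pointer, 34 mm from the dial's axis, in line with the bar; turns with the dial
- mark (a point): inner end of the small green mark on the scale, 34 mm from the dial's axis; the pointer is set when its tip is at this point. It lies 0.6 to 2.4 rad clockwise of the pointer's start
- blank1: pale wooden blank (2 to 4 are present): disc 52 mm across, 10 mm thick, 30 g, with one straight side (chord 36 mm long, 19 mm from the centre); red dot printed on both faces, short red bar along the straight side. Origin: centre of the round disc, mid-thickness (5 mm up when lying flat). x points at the straight side, z is the disc's axis; either face may be up
- blank2: pale wooden blank (2 to 4 are present): disc 52 mm across, 10 mm thick, 30 g, with one straight side (chord 36 mm long, 19 mm from the centre); red dot printed on both faces, short red bar along the straight side. Origin: centre of the round disc, mid-thickness (5 mm up when lying flat). x points at the straight side, z is the disc's axis; either face may be up
- blank3: pale wooden blank (2 to 4 are present): disc 52 mm across, 10 mm thick, 30 g, with one straight side (chord 36 mm long, 19 mm from the centre); red dot printed on both faces, short red bar along the straight side. Origin: centre of the round disc, mid-thickness (5 mm up when lying flat). x points at the straight side, z is the disc's axis; either face may be up
- blank4: pale wooden blank (2 to 4 are present): disc 52 mm across, 10 mm thick, 30 g, with one straight side (chord 36 mm long, 19 mm from the centre); red dot printed on both faces, short red bar along the straight side. Origin: centre of the round disc, mid-thickness (5 mm up when lying flat). x points at the straight side, z is the disc's axis; either face may be up
- crown: small gilt bead crown on a dark wooden disc, 66 mm in diameter, 72 mm tall, loose and fragile; not to be disturbed. Origin: centre of its underside
- bandbox: open round painted cardboard box, 107 mm in diameter, 96 mm tall, loose; not to be disturbed. Origin: centre of its underside
- pen: blue pen 140 mm long, 9 mm thick, lying along its x; not to be disturbed. Origin: under its middle
Not all that is in view belongs to the job. Leave any black or purple look-alike of the blank2 alone.

How it is judged:
On the way, in this order (a step that is already met when the one before it is completed fails the run):
1. the cap is set down on the felt square and let go (horizontal distance between cap and cap_rest_top below 0.035 m and z of cap in the frame of cap_rest_top below 0.004 m and angle between cap's own z axis and vertical below 0.15 rad and contact force between the fingers and cap below 0.1 N), for 0.2 s.
2. every blank lies in the magazine under both catches (z of each of blank1, blank2, blank3, blank4 in the frame of lip_level below -0.003 m and horizontal distance between each of blank1, blank2, blank3, blank4 and lip_level below 0.006 m and angle between the z axis of each of blank1, blank2, blank3, blank4 and the z axis of magazine, either way round below 0.12 rad and linear speed of each of blank1, blank2, blank3, blank4 below 0.02 m/s), for 0.2 s.
At the end, for the whole second after the job is handed in: Every blank lies flat and at rest in the magazine, under the catches (centre 3 mm or more below the lips' underside, within 6 mm of the axis, tilt under 0.12 rad); the cap sits level on the mouth, plug inside, within 10 mm of the axis; the pointer tip is within 4.5 mm of the mark (all of step 2 and horizontal distance between cap and mouth below 0.01 m and z of cap in the frame of mouth between -0.01 and -0.003 m and angle between cap's own z axis and vertical below 0.08 rad and linear speed of cap below 0.02 m/s and horizontal distance between pointer_tip and mark below 0.0045 m); the robot touches nothing.
It fails at once if the crown is moved or tipped (distance of crown from where it was at the start of the episode above 0.02 m or angle between crown's own z axis and vertical above 0.3 rad).
It fails at once if the bandbox is moved (distance of bandbox from where it was at the start of the episode above 0.03 m).
It fails at once if the pen is moved (distance of pen from where it was at the start of the episode above 0.03 m).
Of blank1, blank2, blank3, blank4 only 2 to 4 are there at a start; the rules pass over those that are not, and their reading is None.
At some moment in a run one of blank1, blank2, blank3, blank4 may be knocked a few centimetres aside while the robot is not near it.
Once in a run the grip may slacken for a moment while it holds something.
It also fails if it takes over 210 s, if anything falls off the work surface, if the arm or the gripper's body presses on something with over 40 N, if the wrist force passes 120 N, or if a joint passes its speed limit or range.

ROBOT

A 6-joint arm with a two-finger parallel gripper is mounted at the origin on the work surface. World frame = base frame: x ahead of the robot, y to its left, z up, the work surface at z = 0. Lengths are in m, angles in rad, forces in N, time in s.
With the tool pointing down it reaches from about 0.325 to 0.85 m from the base axis. Payload 4.4 kg.
Tool frame: the origin (TCP) lies between the finger pads; the fingertips stand 17 mm ahead of it and the grasp point (between the pads) lies 2 mm behind it (tips_ahead is the distance from the TCP to the fingertips, in m); z points along the fingers, y is the line along which they close (so a half turn about z gives the same grasp; the last joint's range is limited). The gripper opens to 94 mm and grips with 3 to 60 N. Pads are 16 mm wide; open, the fingers measure 119 mm over their backs; the gripper's body (75 mm by 177 mm) begins 78 mm behind the grasp point.
Start: joints at [1.022, 0.207, 1.542, -0, 1.393, -0.15], TCP at [0.223, 0.53, 0.222] pointing down, gripper open.
Joint ranges: [-2.73, 2.73], [-0.86, 2.22], [0.23, 2.46], [-1.11, 4.25], [0.08, 2.63], [-2.82, 2.82]. Speed limits (rad/s): [2.79, 2.79, 3.14, 3.14, 3.14, 3.14].

INTERFACE

Orientations are given as a unit quaternion [x, y, z, w].
In Python, from cell import * gives the robot as it stands.
- The arm moves only by the shell command python3 -m inch 'ROWS' [FORCE]. ROWS is JSON, a list of rows, each an object with "fingers": the closure in counts, from 0 (fully open) to 255 (shut); "slide": the shift along the tool's x, y, z in mm, a list of three; "rotation": the turn, a rotation vector about the tool's x, y, z in degrees, a list of three. In form: [{"fingers": fingers, "slide": [tx, ty, tz], "rotation": [rx, ry, rz]}, ...]. A call has exactly 10 rows; each row shifts and turns the commanded pose from where the row before left it, along the tool's axes as they then stand; what a row does not reach is not made up. A row lasts 1/8 s, in which the tool goes at most 62.5 mm and 10.7 degrees, less where a joint would pass 70% of its speed; a pose out of reach is approached as far as the arm can. A call is refused whole if a number of a shift passes 62.5 or a number of a turn 10.7, either way. A call with a gripper value outside its range is refused whole. The fingers move at their own pace and stop on an object; FORCE is the grip in N (left out, the last holds). Time passes only in rows, so rows that do not move let the fingers close, or fill a call up. It gives the time, the measured TCP pose, the force, the opening and the grip force at its end, in the units of the state.
- read_state(): the state, without advancing time (a new reading comes with each control period).
- camera(name): name is "scene" or "top" or "wrist"; returns a dict with "image" (384x512x3 uint8, blue, green, red), "depth" (384x512 float32, m along the optical axis (not along the pixel's ray), 0 where there is no reading), "vertical_fov" (degrees; the focal length in pixels is half the picture's height over the tangent of half this angle, whatever the lens; pixels are square), "cx", "cy" (the principal point, pixels), "extrinsics" (4x4, takes a point from camera to world coordinates). Camera axes: x right, y down, z forward; pixel columns grow to the right and rows downward; lengths in m; the calibration is good to about 2 mm. A picture is of the moment at which its call begins.
- hand_in(): hands the job in; it is judged then, once.
Trained networks look in a picture, given as the dict that the camera call returned (one of the last four; its "shot" number tells which), for a name from the list of things; names that differ only in an ending like _2 or _b are one class to them, and where a whole thing is asked for, a point or a joint stands for the part that bears it (a point fixed in the world has none). Each returns a list of dicts, best first, with "score" (0 to 1); they miss things now and then, are a little off and sometimes report something else, mostly with a low value. They report only what shows in the picture. A call takes as long as a camera call. They do not tell look-alikes from the thing itself.
- search_frame(picture, label): "uv" ([column, row] in pixels, amid what is visible of it).
- cut_out(picture, label): "mask" (384x512 bool, what is visible of it) and "uv" ([column, row] in pixels, amid what is visible of it).
- pinpoint(picture, label): "uv" ([column, row] in pixels: a listed point, or the origin of a listed thing).
The state is a dict: "time": time; "q": joint angles; "joint_vel": joint speeds; "tau": joint torques, N m; "tool_pos": TCP position; "ee_rot": TCP orientation; "contact_force": force on the tool from outside, world axes, zero at the start; "moment": the same for the moment, N m; "width": finger opening in m; "grip_force": force on a finger pad.
Only numpy, scipy, OpenCV 4.12 (cv2) and the standard library are available. Lean on these libraries where they do the work, as an engineer would, in place of code of your own. Each camera call takes 0.05 s, during which the arm holds its last target. There are 200 camera calls.

## Working session

There is one attempt and no reset: what is moved stays moved. The work goes in short steps, Python scripts to look and compute and a shell command to move; the robot and the scene stay as the last step left them, time stands still between calls to the robot, and variables do not carry over. Pictures are saved under pics/ and viewed, at most 14 in all, crops included, and the job is handed in when it is done.

```bash
ls; mkdir -p pics
cat > h.py <<'E'
from cell import *
import numpy as np, cv2
def K(p):
    return 192/np.tan(np.radians(p["vertical_fov"])/2)
def w(p,uv,z=None):
    """pixel to world; by plane z if given else by depth"""
    f=K(p);T=np.array(p["extrinsics"]);u,v=uv
    r=np.array([(u-p["cx"])/f,(v-p["cy"])/f,1.])
    if z is None:
        d=p["depth"][int(round(v)),int(round(u))]; return T[:3,:3]@(r*d)+T[:3,3]
    R=T[:3,:3]@r; return T[:3,3]+R*(z-T[2,3])/R[2]
def px(p,X):
    T=np.array(p["extrinsics"]);c=T[:3,:3].T@(np.array(X)-T[:3,3]);f=K(p)
    return c[:2]/c[2]*f+[p["cx"],p["cy"]]
def cloud(p,mask=None):
    f=K(p);T=np.array(p["extrinsics"]);d=p["depth"];m=d>0
    if mask is not None:m&=mask
    v,u=np.nonzero(m);z=d[v,u]
    return np.c_[(u-p["cx"])/f*z,(v-p["cy"])/f*z,z]@T[:3,:3].T+T[:3,3],u,v
E
python3 - <<'E'
from h import *
a=camera("top");b=camera("scene")
cv2.imwrite("pics/top.png",a["image"]);cv2.imwrite("pics/scene.png",b["image"])
s=read_state();print({k:np.round(v,3) for k,v in s.items()})
for n,p in (("top",a),("scene",b)):
  print(n,np.round(p["extrinsics"],3).tolist(),p["cx"],p["cy"],K(p))
  for l in ["magazine","cap","cap_rest_top","blank1","dial_grip","pointer_tip","mark","mouth","lip_level","press_point","crown","bandbox","pen"]:
    print(l,[(np.round(d["uv"]).tolist(),round(d["score"],2),np.round(w(p,d["uv"]),3).tolist()) for d in pinpoint(p,l)[:6]])
E
```

```text
pics
{'time': np.float64(0.1), 'q': array([ 1.023,  0.207,  1.543, -0.   ,  1.394, -0.15 ]), 'joint_vel': array([ 0.   , -0.001, -0.003,  0.001, -0.   , -0.001]), 'tau': array([-0.0000e+00, -3.7186e+01, -2.8229e+01,  7.0000e-02,  3.1000e-02,
       -0.0000e+00]), 'tool_pos': array([0.222, 0.529, 0.221]), 'ee_rot': array([ 0.198,  0.98 , -0.001, -0.   ]), 'contact_force': array([-0.342,  0.321,  0.063]), 'moment': array([-0.041,  0.021, -0.015]), 'grip_force': np.float64(0.0), 'width': np.float64(0.094)}
top [[-0.025, -0.997, 0.078, 0.505], [-1.0, 0.026, 0.006, 0.067], [-0.008, -0.078, -0.997, 1.281], [0.0, 0.0, 0.0, 1.0]] 252.63136150966346 191.6616761951906 464.72432438813803
magazine [([296.0, 197.0], 0.77, [0.579, -0.033, 0.122]), ([295.0, 199.0], 0.63, [0.576, -0.032, 0.111]), ([297.0, 197.0], 0.22, [0.58, -0.036, 0.125])]
cap [([297.0, 194.0], 0.65, [0.588, -0.037, 0.124])]
cap_rest_top [([294.0, 194.0], 0.65, [0.587, -0.027, 0.128]), ([339.0, 260.0], 0.6, [0.414, -0.156, 0.005])]
blank1 [([132.0, 229.0], 0.83, [0.511, 0.409, 0.009]), ([201.0, 250.0], 0.79, [0.45, 0.22, 0.014]),
[... 1327 characters left out ...]
, ([381.0, 210.0], 0.69, [0.513, 0.416, 0.008]), ([306.0, 182.0], 0.59, [0.451, 0.21, 0.011])]
dial_grip [([128.0, 153.0], 0.55, [0.521, -0.283, 0.082])]
pointer_tip [([141.0, 158.0], 0.79, [0.493, -0.262, 0.048]), ([124.0, 156.0], 0.36, [0.536, -0.286, 0.082])]
mark []
mouth [([206.0, 177.0], 0.64, [0.593, -0.032, 0.103])]
lip_level [([204.0, 184.0], 0.8, [0.617, -0.029, 0.097]), ([307.0, 181.0], 0.53, [0.444, 0.211, 0.008]), ([141.0, 154.0], 0.2, [0.421, -0.301, -0.001])]
press_point [([205.0, 186.0], 0.8, [0.625, -0.023, 0.102])]
crown [([248.0, 272.0], 0.67, [0.798, 0.128, 0.015])]
bandbox [([144.0, 253.0], 0.87, [0.831, -0.107, 0.056])]
pen [([309.0, 269.0], 0.56, [0.75, 0.264, 0.006])]
```

Run:
```python
import cv2
i=cv2.imread("pics/top.png");cv2.imwrite("pics/top_c.png",cv2.resize(i[80:300,80:440],(800,489),interpolation=cv2.INTER_CUBIC))
```

```text
(no output)
```

View pics/top_c.png

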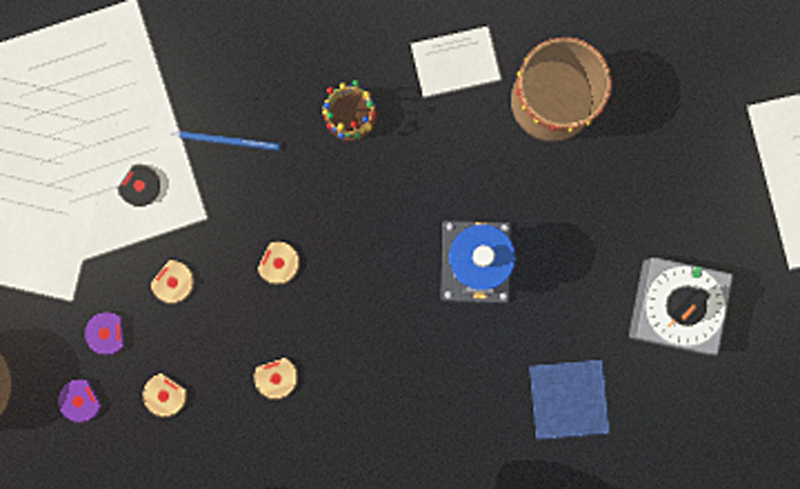

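View pics/scene.png

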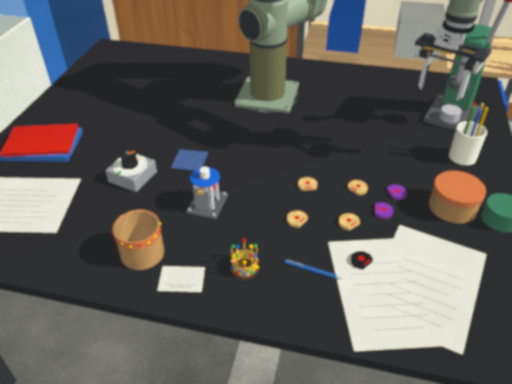

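Candidates in the top picture: pale blanks at (157,207), (205,198), (154,258) and (204,250). The look-alikes are purple at (127,230) and (116,260), and black at (143,163). By the description the four pale ones are the blanks. The cap is at (297,195), the felt at (336,260), and the dial at (390,217) with its green mark at about (393,202).

```bash
cat >> h.py <<'E'
def hsv(p): return cv2.cvtColor(p["image"],cv2.COLOR_BGR2HSV)
def yawx():
    x,y,z,q=read_state()["ee_rot"]
    return np.degrees(np.arctan2(2*(x*y+z*q),1-2*(y*y+z*z)))
def go(X,yaw=None):
    """print slide (mm, current tool axes) to world X and tool-z turn to yaw (deg, mod 180)"""
    from scipy.spatial.transform import Rotation as R
    s=read_state();r=R.from_quat(s["ee_rot"])
    d=r.inv().apply(np.array(X)-s["tool_pos"])*1000
    out=[np.round(d,1).tolist()]
    if yaw is not None: out.append(("rz",round((yawx()-yaw+90)%180-90,1)))
    print("GO",*out)
def blanks(p,zt=0.010):
    """pale blanks: centre, x-direction in deg, on plane z=zt"""
    h=hsv(p);wood=((h[...,0]>8)&(h[...,0]<30)&(h[...,1]>50)&(h[...,2]>140)).astype(np.uint8)
    red=(((h[...,0]<7)|(h[...,0]>172))&(h[...,1]>120)&(h[...,2]>90)).astype(np.uint8)
    both=cv2.morphologyEx(wood|red,cv2.MORPH_CLOSE,np.ones((3,3),np.uint8))
    n,l,st,c=cv2.connectedComponentsWithStats(both);res=[]
    for i in range(1,n):
        m=l==i
        if st[i,4]<60 or (wood[m].sum()<0.5*m.sum()): continue
        cs,_=cv2.findContours(m.astype(np.uint8),cv2.RETR_EXTERNAL,cv2.CHAIN_APPROX_NONE)
        k=max(cs,key=cv2.contourArea)[:,0,:]
        W=np.array([w(p,q,zt)[:2] for q in k]);ext=np.ptp(W,0)
        if ext.max()>0.065 or ext.min()<0.035: continue
        v,u=np.nonzero(m&(red>0));
        if len(u)<4: continue
        r=np.array([w(p,q,zt)[:2] for q in zip(u,v)])
        from scipy.optimize import least_squares
        c0=W.mean(0);far=r[np.linalg.norm(r-c0,axis=1)>0.010]
        t0=np.arctan2(*(far.mean(0)-c0)[::-1]) if len(far) else 0
        def f(a):   # signed distance to D outline
            d=W-a[:2];R=np.linalg.norm(d,axis=1)-a[3]
            return np.maximum(R,d@[np.cos(a[2]),np.sin(a[2])]-(a[3]-0.007))
        s=least_squares(f,[*c0,t0,.026],loss="soft_l1",f_scale=.001).x
        res.append((s[0],s[1],np.degrees(s[2]),np.degrees(t0),s[3],*st[i,:2]))
    return res
E
python3 - <<'E'
from h import *
p=camera("top")
for b in blanks(p): print(np.round(b,3))
C,u,v=cloud(p)
near=np.linalg.norm(C[:,:2]-[.588,-.035],axis=1)<.06
k=C[near&(C[:,2]>.115)];print("knob",k.mean(0),len(k))
h=hsv(p);b=(h[...,0]>95)&(h[...,0]<125)&(h[...,1]>100)
Cb,_,_=cloud(p,b);d=Cb[(np.linalg.norm(Cb[:,:2]-[.588,-.035],axis=1)<.07)&(Cb[:,2]>.085)];print("disc",d.mean(0),np.ptp(d,0))
f=Cb[(np.linalg.norm(Cb[:,:2]-[.414,-.156],axis=1)<.08)&(Cb[:,2]<.02)];print("felt",f.mean(0),np.ptp(f,0))
go([*k.mean(0)[:2],.2],180)
E
```

```text
[5.9200e-01 2.0800e-01 6.3778e+01 6.4255e+01 2.5000e-02 1.9600e+02
 1.8900e+02]
[5.7200e-01 3.3900e-01 5.1431e+01 5.4493e+01 2.5000e-02 1.4800e+02
 1.9700e+02]
[4.5100e-01 2.1300e-01 1.5731e+01 1.2780e+01 2.5000e-02 1.9400e+02
 2.4100e+02]
[ 4.3300e-01  3.4900e-01 -3.5055e+01 -3.2022e+01  2.5000e-02  1.4400e+02
  2.4800e+02]
knob [ 0.58610797 -0.03628593  0.12099324] 72
disc [ 0.58607054 -0.03619245  0.09796856] [0.07217435 0.07438929 0.02418113]
felt [ 0.41488611 -0.14634525  0.00278095] [0.09151693 0.09372412 0.01529955]
GO [-554.4, -381.3, 22.4] ('rz', np.float64(-22.8))
```

```bash
python3 -m inch '[{"fingers":0,"slide":[-50,-34,0],"rotation":[0,0,0]},{"fingers":0,"slide":[-50,-34,0],"rotation":[0,0,0]},{"fingers":0,"slide":[-50,-34,0],"rotation":[0,0,0]},{"fingers":0,"slide":[-50,-34,0],"rotation":[0,0,0]},{"fingers":0,"slide":[-50,-34,0],"rotation":[0,0,0]},{"fingers":0,"slide":[-50,-34,0],"rotation":[0,0,0]},{"fingers":0,"slide":[-50,-34,0],"rotation":[0,0,0]},{"fingers":0,"slide":[-50,-34,0],"rotation":[0,0,0]},{"fingers":0,"slide":[-50,-34,0],"rotation":[0,0,0]},{"fingers":0,"slide":[-50,-34,0],"rotation":[0,0,0]}]'
python3 -m inch '[{"fingers":0,"slide":[-54,-41,0],"rotation":[0,0,0]},{"fingers":0,"slide":[0,0,-20],"rotation":[0,0,-7.6]},{"fingers":0,"slide":[0,0,-20],"rotation":[0,0,-7.6]},{"fingers":0,"slide":[0,0,-20],"rotation":[0,0,-7.6]},{"fingers":0,"slide":[0,0,-20],"rotation":[0,0,0]},{"fingers":0,"slide":[0,0,0],"rotation":[0,0,0]},{"fingers":0,"slide":[0,0,0],"rotation":[0,0,0]},{"fingers":0,"slide":[0,0,0],"rotation":[0,0,0]},{"fingers":0,"slide":[0,0,0],"rotation":[0,0,0]},{"fingers":0,"slide":[0,0,0],"rotation":[0,0,0]}]'
python3 - <<'E'
from h import *
p=camera("wrist");cv2.imwrite("pics/w1.png",p["image"])
print(np.round(p["extrinsics"],3).tolist(),K(p))
C,u,v=cloud(p)
near=np.linalg.norm(C[:,:2]-[.588,-.035],axis=1)<.06
k=C[near&(C[:,2]>.115)&(C[:,2]<.13)]
print("knob",k.mean(0),(k.max(0)+k.min(0))/2,np.ptp(k,0),len(k))
if len(k): go([*k.mean(0)[:2],.12],180)
print(yawx())
E
```

```text
time: 2.7
tool_pos: [0.553, 0.0211, 0.2227]
ee_rot: [0.198, 0.98, 0.0, 0.0]
contact_force: [0.5, 0.7, 0.1]
width: 0.0936
grip_force: 0.0
time: 3.95
tool_pos: [0.5831, -0.0311, 0.3019]
ee_rot: [-0.0, 1.0, 0.0, -0.0]
contact_force: [0.7, 0.2, -0.1]
width: 0.0942
grip_force: 0.0
[[-0.002, 0.966, 0.258, 0.508], [1.0, 0.002, -0.0, -0.03], [-0.001, 0.258, -0.966, 0.463], [0.0, 0.0, 0.0, 1.0]] 312.83820644069465
knob [ 0.58493856 -0.0353687   0.12095478] [ 0.58542398 -0.03574218  0.11945435] [0.02317648 0.02260566 0.00838798] 344
GO [-1.9, -4.2, 182.1] ('rz', np.float64(0.0))
-179.98950127206186
```

View pics/w1.png

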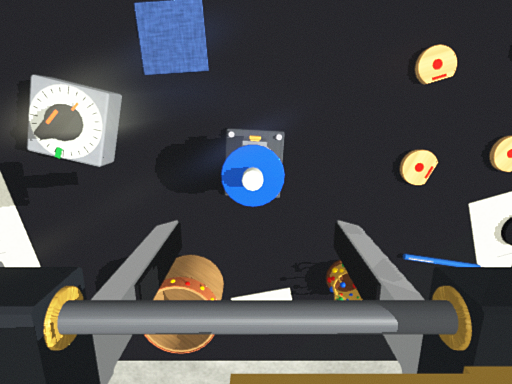

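The wrist view shows the cap knob at (252,180), the felt at (172,35) and the dial with pointer at (74,106) and green mark at (59,152). I'll grip the knob next.

```bash
python3 -m inch '[{"fingers":60,"slide":[-2,-4,60],"rotation":[0,0,0]},{"fingers":60,"slide":[0,0,60],"rotation":[0,0,0]},{"fingers":60,"slide":[0,0,50],"rotation":[0,0,0]},{"fingers":60,"slide":[0,0,12],"rotation":[0,0,0]},{"fingers":255,"slide":[0,0,0],"rotation":[0,0,0]},{"fingers":255,"slide":[0,0,0],"rotation":[0,0,0]},{"fingers":255,"slide":[0,0,0],"rotation":[0,0,0]},{"fingers":255,"slide":[0,0,0],"rotation":[0,0,0]},{"fingers":255,"slide":[0,0,0],"rotation":[0,0,0]},{"fingers":255,"slide":[0,0,0],"rotation":[0,0,0]}]' 25
python3 -m inch '[{"fingers":255,"slide":[0,0,-20],"rotation":[0,0,0]},{"fingers":255,"slide":[0,0,-40],"rotation":[0,0,0]},{"fingers":255,"slide":[0,0,-20],"rotation":[0,0,0]},{"fingers":255,"slide":[0,0,0],"rotation":[0,0,0]},{"fingers":255,"slide":[0,0,0],"rotation":[0,0,0]},{"fingers":255,"slide":[0,0,0],"rotation":[0,0,0]},{"fingers":255,"slide":[0,0,0],"rotation":[0,0,0]},{"fingers":255,"slide":[0,0,0],"rotation":[0,0,0]},{"fingers":255,"slide":[0,0,0],"rotation":[0,0,0]},{"fingers":255,"slide":[0,0,0],"rotation":[0,0,0]}]'
python3 - <<'E'
from h import *
p=camera("top");cv2.imwrite("pics/top2.png",cv2.resize(p["image"][120:300,200:440],(800,600),interpolation=cv2.INTER_CUBIC))
for l in ["cap_rest_top","mark","mouth","pointer_tip"]:
    for d in pinpoint(p,l)[:2]: print(l,np.round(d["uv"]),round(d["score"],2))
h=hsv(p);b=(h[...,0]>95)&(h[...,0]<125)&(h[...,1]>60)
Cb,_,_=cloud(p,b)
f=Cb[(abs(Cb[:,0]-.41)<.065)&(abs(Cb[:,1]+.152)<.065)&(Cb[:,2]<.012)];q=(np.percentile(f,1,0)+np.percentile(f,99,0))/2;print("felt",q,np.median(f,0),np.ptp(f,0))
go([q[0],q[1],.2],180)
E
```

```text
time: 5.25
tool_pos: [0.5856, -0.0353, 0.121]
ee_rot: [-0.0, 1.0, -0.0, 0.0]
contact_force: [-0.7, 0.1, 2.7]
width: 0.0234
grip_force: 25.0
time: 6.5
tool_pos: [0.5853, -0.0352, 0.2005]
ee_rot: [-0.0, 1.0, -0.0, 0.0]
contact_force: [-0.0, -0.0, -0.2]
width: 0.0233
grip_force: 25.0
cap_rest_top [337. 260.] 0.76
mouth [294. 194.] 0.69
pointer_tip [376. 229.] 0.66
felt [ 0.41456803 -0.14631677  0.00300822] [ 0.42450127 -0.17212029  0.00262255] [0.08987371 0.09605243 0.0169902 ]
GO [170.7, -111.1, 0.5] ('rz', np.float64(0.0))
```

View pics/top2.png

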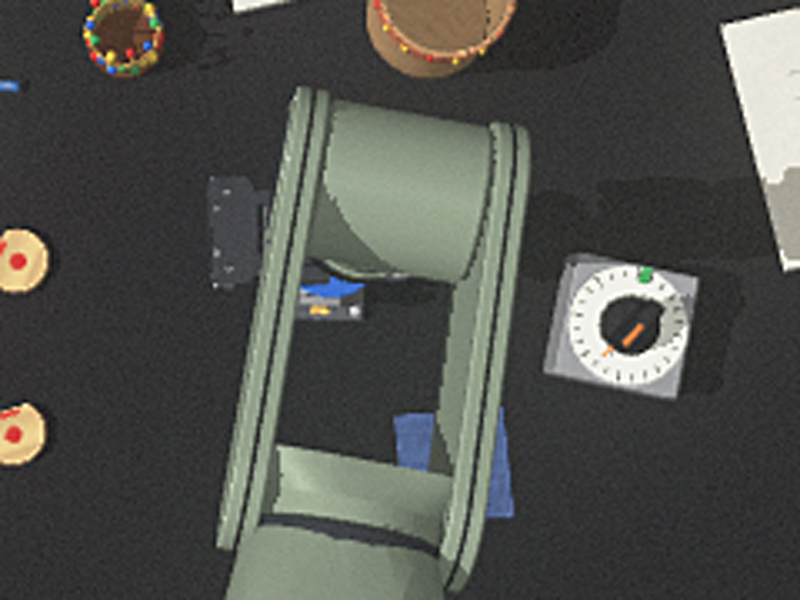

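The top view shows the arm over the magazine holding the cap. The felt's visible corners are consistent with a centre near (0.412,-0.149).

```bash
python3 -m inch '[{"fingers":255,"slide":[43,-28,0],"rotation":[0,0,0]},{"fingers":255,"slide":[43,-29,0],"rotation":[0,0,0]},{"fingers":255,"slide":[43,-29,0],"rotation":[0,0,0]},{"fingers":255,"slide":[44,-28,40],"rotation":[0,0,0]},{"fingers":255,"slide":[0,0,60],"rotation":[0,0,0]},{"fingers":255,"slide":[0,0,40],"rotation":[0,0,0]},{"fingers":255,"slide":[0,0,12],"rotation":[0,0,0]},{"fingers":255,"slide":[0,0,10],"rotation":[0,0,0]},{"fingers":255,"slide":[0,0,0],"rotation":[0,0,0]},{"fingers":255,"slide":[0,0,0],"rotation":[0,0,0]}]'
python3 - <<'E'
from h import *
s=read_state();print(s["contact_force"],s["tool_pos"])
E
```

```text
time: 8.0
tool_pos: [0.4158, -0.1484, 0.0417]
ee_rot: [-0.0, 1.0, -0.001, 0.001]
contact_force: [0.5, -0.8, -1.5]
width: 0.0235
grip_force: 25.0
[ 0.49873532 -0.78192619 -1.51031947] [ 0.41578716 -0.14844143  0.0417188 ]
```

```bash
python3 -m inch '[{"fingers":255,"slide":[0,0,2],"rotation":[0,0,0]},{"fingers":255,"slide":[0,0,0],"rotation":[0,0,0]},{"fingers":255,"slide":[0,0,0],"rotation":[0,0,0]},{"fingers":255,"slide":[0,0,0],"rotation":[0,0,0]},{"fingers":255,"slide":[0,0,0],"rotation":[0,0,0]},{"fingers":255,"slide":[0,0,0],"rotation":[0,0,0]},{"fingers":255,"slide":[0,0,0],"rotation":[0,0,0]},{"fingers":255,"slide":[0,0,0],"rotation":[0,0,0]},{"fingers":255,"slide":[0,0,0],"rotation":[0,0,0]},{"fingers":255,"slide":[0,0,0],"rotation":[0,0,0]}]'
```

```text
time: 9.25
tool_pos: [0.4144, -0.1478, 0.0384]
ee_rot: [-0.0, 1.0, 0.0, 0.0]
contact_force: [-0.0, -0.5, -1.6]
width: 0.0229
grip_force: 25.0
```

```bash
python3 -m inch '[{"fingers":255,"slide":[0,0,1.5],"rotation":[0,0,0]},{"fingers":255,"slide":[0,0,0],"rotation":[0,0,0]},{"fingers":0,"slide":[0,0,0],"rotation":[0,0,0]},{"fingers":0,"slide":[0,0,0],"rotation":[0,0,0]},{"fingers":0,"slide":[0,0,0],"rotation":[0,0,0]},{"fingers":0,"slide":[0,0,0],"rotation":[0,0,0]},{"fingers":0,"slide":[0,0,-30],"rotation":[0,0,0]},{"fingers":0,"slide":[0,0,-60],"rotation":[0,0,0]},{"fingers":0,"slide":[0,0,-60],"rotation":[0,0,0]},{"fingers":0,"slide":[0,0,-60],"rotation":[0,0,0]}]'
python3 -m inch '[{"fingers":0,"slide":[-40,26,0],"rotation":[0,0,0]},{"fingers":0,"slide":[-40,26,0],"rotation":[0,0,0]},{"fingers":0,"slide":[-30,26,0],"rotation":[0,0,0]},{"fingers":0,"slide":[0,26,0],"rotation":[0,0,0]},{"fingers":0,"slide":[0,10,0],"rotation":[0,0,0]},{"fingers":0,"slide":[0,0,0],"rotation":[0,0,0]},{"fingers":0,"slide":[0,0,0],"rotation":[0,0,0]},{"fingers":0,"slide":[0,0,0],"rotation":[0,0,0]},{"fingers":0,"slide":[0,0,0],"rotation":[0,0,0]},{"fingers":0,"slide":[0,0,0],"rotation":[0,0,0]}]'
python3 - <<'E'
from h import *
p=camera("wrist");cv2.imwrite("pics/w2.png",p["image"]);np.save("w2.npy",p,allow_pickle=True)
C,u,v=cloud(p)
k=C[(np.linalg.norm(C[:,:2]-[.414,-.148],axis=1)<.06)&(C[:,2]>.03)&(C[:,2]<.045)];print("knob",k.mean(0),k[:,2].max(),len(k))
for l in ["lip_level","press_point","mouth","mark","pointer_tip","dial_grip","magazine"]:
    for d in pinpoint(p,l)[:2]: print(l,np.round(d["uv"],1),round(d["score"],2),np.round(w(p,d["uv"],{"lip_level":.072,"press_point":.072,"mouth":.093,"dial_grip":.073,"magazine":0.}.get(l,.046)),4))
E
```

```text
time: 10.5
tool_pos: [0.4141, -0.1476, 0.2488]
ee_rot: [-0.0, 1.0, -0.0, 0.0]
contact_force: [0.4, -1.0, -0.6]
width: 0.0936
grip_force: 0.0
time: 11.75
tool_pos: [0.5244, -0.0341, 0.247]
ee_rot: [0.0, 1.0, -0.0, 0.0]
contact_force: [-0.1, -0.4, -0.3]
width: 0.0936
grip_force: 0.0
knob [ 0.41531753 -0.14511781  0.03657799] 0.03970321077210637 389
lip_level [255.3 228.6] 0.84 [ 0.5825 -0.035   0.072 ]
press_point [254.4 229.3] 0.79 [ 0.5834 -0.0361  0.072 ]
press_point [355.3 329. ] 0.52 [0.7175 0.0908 0.072 ]
mouth [253.6 238.7] 0.87 [ 0.586  -0.0367  0.093 ]
mark [ 30.3 182.8] 0.59 [ 0.535  -0.3029  0.046 ]
mark [ 39.3 198. ] 0.44 [ 0.5538 -0.2956  0.046 ]
pointer_tip [ 61.2 155.6] 0.79 [ 0.5024 -0.2609  0.046 ]
dial_grip [ 30.7 181.6] 0.76 [ 0.5272 -0.2821  0.073 ]
magazine [255.8 209.4] 0.91 [ 0.5829 -0.0349  0.    ]
magazine [253.6 230.2] 0.3 [ 0.6134 -0.0379  0.    ]
```

View pics/w2.png

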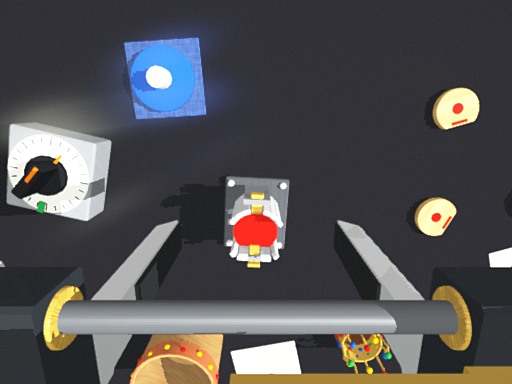

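The cap stands on the felt at (163,78). The magazine is open, with the red follower at (255,228) and brass catches at (257,205) and (255,255). I'll zoom in to see the straight wall.

Run:
```python
from h import *
p=np.load("w2.npy",allow_pickle=True).item()
cv2.imwrite("pics/w2c.png",cv2.resize(p["image"][165:275,205:305],(545,600),interpolation=cv2.INTER_CUBIC))
h=hsv(p)
# red follower outline, z 0.071
red=(((h[...,0]<7)|(h[...,0]>172))&(h[...,1]>150)&(h[...,2]>100));red[:, :215]=0;red[:,300:]=0;red[:180]=0;red[262:]=0
C,u,v=cloud(p,red);print("follower z",np.median(C[:,2]))
W=np.array([w(p,q,.071)[:2] for q in zip(u,v)]);print("fol box",W.min(0),W.max(0),W.mean(0))
# base top z=0.01
C,u,v=cloud(p);s=(abs(C[:,2]-.010)<.005)&(abs(C[:,0]-.583)<.08)&(abs(C[:,1]+.035)<.07);B=C[s,:2]
g=p["image"][v[s],u[s]].astype(int);B=B[(g.min(1)>50)]
print(cv2.minAreaRect(B.astype(np.float32)*1000),len(B),B.min(0),B.max(0))
# brass
br=(h[...,0]>15)&(h[...,0]<32)&(h[...,1]>130)&(h[...,2]>90);br[:185]=0;br[275:]=0;br[:,:235]=0;br[:,275:]=0
C,u,v=cloud(p,br);C=C[(C[:,2]>.05)]
lo=C[C[:,0]<.583];hi=C[C[:,0]>.583];print("brass lo",np.median(lo,0),"hi",np.median(hi,0),len(lo),len(hi),"tips",np.percentile(lo[:,0],95),np.percentile(hi[:,0],5))
```

```text
follower z 0.07041042900123559
fol box [ 0.5651987  -0.06087132] [ 0.60468398 -0.00998706] [ 0.58535076 -0.03537307]
((586.1128540039062, -35.23358154296875), (84.11628723144531, 99.56684875488281), 86.94647979736328) 1831 [ 0.53473185 -0.07907555] [0.63679649 0.0091057 ]
brass lo [ 0.55558161 -0.03311452  0.07902524] hi [ 0.60812877 -0.03656525  0.078689  ] 137 151 tips 0.561940266880265 0.6025867631108143
```

View pics/w2c.png

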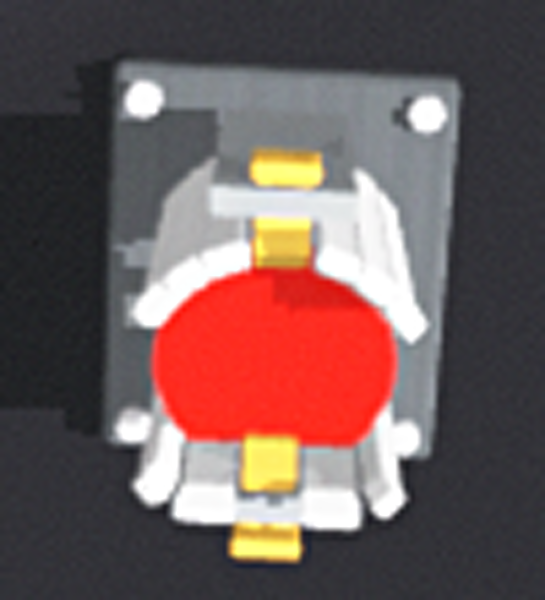

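The straight wall lies on the world +x side (bottom of the crop). The magazine axis is about (0.5858,-0.0354) with yaw about -3.3°. Next I go above blank A and look straight down on it.

```bash
python3 -m inch '[{"fingers":0,"slide":[-17,52,10],"rotation":[0,0,0]},{"fingers":0,"slide":[-17,52,10],"rotation":[0,0,0]},{"fingers":0,"slide":[-17,52,10],"rotation":[0,0,0]},{"fingers":0,"slide":[-17,52,10],"rotation":[0,0,0]},{"fingers":0,"slide":[-17,52,10],"rotation":[0,0,0]},{"fingers":0,"slide":[-16,49,10],"rotation":[0,0,0]},{"fingers":0,"slide":[0,0,0],"rotation":[0,0,-10.6]},{"fingers":0,"slide":[0,0,0],"rotation":[0,0,-10.6]},{"fingers":0,"slide":[0,0,0],"rotation":[0,0,-10.6]},{"fingers":0,"slide":[0,0,0],"rotation":[0,0,-10.6]}]'
python3 -m inch '[{"fingers":0,"slide":[0,0,20],"rotation":[0,0,-10.6]},{"fingers":0,"slide":[0,0,0],"rotation":[0,0,-10.6]},{"fingers":0,"slide":[0,0,0],"rotation":[0,0,0]},{"fingers":0,"slide":[0,0,0],"rotation":[0,0,0]},{"fingers":0,"slide":[0,0,0],"rotation":[0,0,0]},{"fingers":0,"slide":[0,0,0],"rotation":[0,0,0]},{"fingers":0,"slide":[0,0,0],"rotation":[0,0,0]},{"fingers":0,"slide":[0,0,0],"rotation":[0,0,0]},{"fingers":0,"slide":[0,0,0],"rotation":[0,0,0]},{"fingers":0,"slide":[0,0,0],"rotation":[0,0,0]}]'
cat > look.py <<'E'
from h import *
import sys
p=camera("wrist");cv2.imwrite("pics/%s.png"%sys.argv[1],p["image"])
f=K(p);T=np.array(p["extrinsics"]);nad=px(p,[T[0,3],T[1,3],.01]);print("yaw",yawx(),"nadir",nad,read_state()["tool_pos"])
bs=blanks(p)
for b in bs:
    print(np.round(b,4))
if bs:
    b=min(bs,key=lambda b:np.linalg.norm(px(p,[b[0],b[1],.01])-nad)); go([b[0],b[1],.019],b[2]+180)
E
python3 look.py w3
```

```text
time: 13.4
tool_pos: [0.6253, 0.2754, 0.1866]
ee_rot: [-0.365, 0.931, 0.0, -0.0]
contact_force: [0.7, 0.1, -0.5]
width: 0.0943
grip_force: 0.0
time: 14.65
tool_pos: [0.6254, 0.2752, 0.1669]
ee_rot: [-0.527, 0.85, -0.0, -0.0]
contact_force: [0.0, -0.3, -0.4]
width: 0.0938
grip_force: 0.0
yaw -116.39363825928831 nadir [257.7641619  109.13120936] [0.62536319 0.27521802 0.16691461]
[4.51700e-01 2.14100e-01 1.59578e+01 1.55780e+01 2.56000e-02 3.67000e+02
 1.40000e+01]
[5.91400e-01 2.09500e-01 6.55362e+01 6.39812e+01 2.55000e-02 2.32000e+02
 8.10000e+01]
[ 4.33500e-01  3.49600e-01 -3.50905e+01 -3.28143e+01  2.55000e-02
  4.34000e+02  1.39000e+02]
[5.70700e-01 3.38700e-01 8.44056e+01 5.19699e+01 2.49000e-02 3.05000e+02
 1.90000e+02]
GO [74.0, 1.2, 147.9] ('rz', np.float64(-1.9))
```

View pics/w3.png

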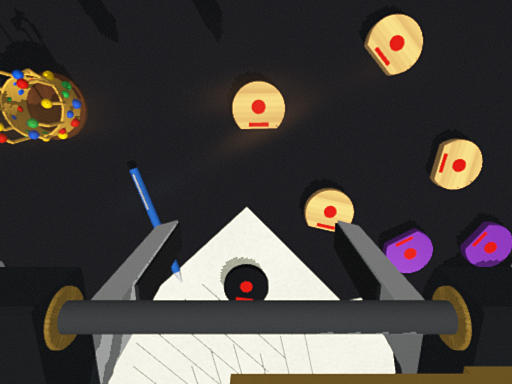

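The chosen pale blank sits at (258,107) under the camera with its bar level. The black look-alike at (245,287) and the purples at (408,250) and (488,243) are clear of it.

```bash
python3 -m inch '[{"fingers":0,"slide":[37,0.5,30],"rotation":[0,0,-1]},{"fingers":0,"slide":[37,0.5,40],"rotation":[0,0,0]},{"fingers":0,"slide":[0,0,40],"rotation":[0,0,0]},{"fingers":0,"slide":[0,0,25],"rotation":[0,0,0]},{"fingers":0,"slide":[0,0,12],"rotation":[0,0,0]},{"fingers":0,"slide":[0,0,0],"rotation":[0,0,0]},{"fingers":0,"slide":[0,0,0],"rotation":[0,0,0]},{"fingers":0,"slide":[0,0,0],"rotation":[0,0,0]},{"fingers":0,"slide":[0,0,0],"rotation":[0,0,0]},{"fingers":0,"slide":[0,0,0],"rotation":[0,0,0]}]'
python3 - <<'E'
from h import *
go([.5914,.2095,.019],244.5)
E
```

```text
time: 15.95
tool_pos: [0.5924, 0.2091, 0.0203]
ee_rot: [-0.534, 0.845, -0.0, 0.0]
contact_force: [0.3, 0.3, -0.3]
width: 0.0937
grip_force: 0.0
GO [0.1, 1.0, 1.3] ('rz', np.float64(0.1))
```

```bash
python3 -m inch '[{"fingers":255,"slide":[0,0,1],"rotation":[0,0,0]},{"fingers":255,"slide":[0,0,0],"rotation":[0,0,0]},{"fingers":255,"slide":[0,0,0],"rotation":[0,0,0]},{"fingers":255,"slide":[0,0,0],"rotation":[0,0,0]},{"fingers":255,"slide":[0,0,0],"rotation":[0,0,0]},{"fingers":255,"slide":[0,0,-20],"rotation":[0,0,0]},{"fingers":255,"slide":[0,0,-40],"rotation":[0,0,0]},{"fingers":255,"slide":[0,0,-50],"rotation":[0,0,9.7]},{"fingers":255,"slide":[0,0,-40],"rotation":[0,0,9.7]},{"fingers":255,"slide":[0,0,0],"rotation":[0,0,9.7]}]' 20
python3 -m inch '[{"fingers":255,"slide":[0,0,0],"rotation":[0,0,9.7]},{"fingers":255,"slide":[0,0,0],"rotation":[0,0,9.7]},{"fingers":255,"slide":[0,0,0],"rotation":[0,0,9.7]},{"fingers":255,"slide":[0,0,0],"rotation":[0,0,9.6]},{"fingers":255,"slide":[0,0,0],"rotation":[0,0,0]},{"fingers":255,"slide":[0,0,0],"rotation":[0,0,0]},{"fingers":255,"slide":[0,0,0],"rotation":[0,0,0]},{"fingers":255,"slide":[0,0,0],"rotation":[0,0,0]},{"fingers":255,"slide":[0,0,0],"rotation":[0,0,0]},{"fingers":255,"slide":[0,0,0],"rotation":[0,0,0]}]'
python3 - <<'E'
from h import *
go([.5858,-.0354,.170],176.7)
p=camera("wrist");cv2.imwrite("pics/w4.png",p["image"])
E
```

```text
time: 17.2
tool_pos: [0.5958, 0.2099, 0.1762]
ee_rot: [-0.302, 0.953, -0.001, 0.006]
contact_force: [0.0, -0.9, 1.1]
width: 0.0512
grip_force: 20.0
time: 18.45
tool_pos: [0.5922, 0.2091, 0.1689]
ee_rot: [0.028, 1.0, -0.0, -0.0]
contact_force: [-0.2, 0.8, -0.3]
width: 0.0517
grip_force: 20.0
GO [-7.2, -244.5, -1.1] ('rz', np.float64(0.1))
```

View pics/w4.png

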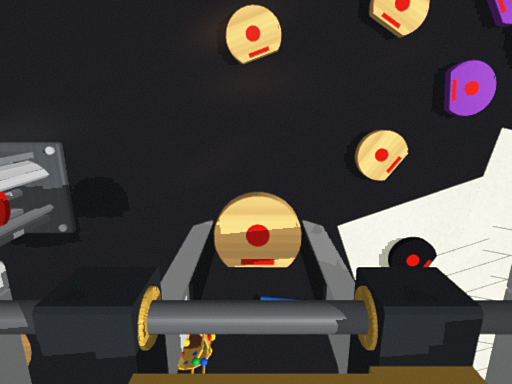

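The blank is held at (257,232), dot at (257,236), straight side level. I'll measure its pose in the hand.

```bash
cat > held.py <<'E'
from h import *
def held(p,dz=-0.009):
    """pose of the held blank: world centre (dot), x direction from bar, insertion slide to the magazine"""
    s=read_state();zt=s["tool_pos"][2]+dz
    h=hsv(p);red=(((h[...,0]<7)|(h[...,0]>172))&(h[...,1]>120)&(h[...,2]>50)).astype(np.uint8)
    red[:190]=0;red[285:]=0;red[:,:205]=0;red[:,310:]=0
    n,l,st,c=cv2.connectedComponentsWithStats(red);o=sorted(range(1,n),key=lambda i:-st[i,4])[:2]
    o.sort(key=lambda i:c[i,1]);dot,bar=o
    P=lambda i:np.array([w(p,q,zt)[:2] for q in np.argwhere(l==i)[:,::-1]])
    D=P(dot).mean(0);B=P(bar);t=np.linalg.svd(B-B.mean(0))[2][0];nrm=np.array([t[1],-t[0]]);nrm*=np.sign(nrm@(B.mean(0)-D))
    a=np.degrees(np.arctan2(nrm[1],nrm[0]));q=B.mean(0)-D
    print("dot-bar",np.hypot(*q),"bar angle",a,"dot->bar",np.degrees(np.arctan2(q[1],q[0])),"tool yaw",yawx(),"offset world mm",(D-s["tool_pos"][:2])*1e3,"sizes",st[o,4])
    return D,a
if __name__=="__main__":
    p=camera("wrist");held(p)
E
python3 held.py
```

```text
dot-bar 0.016929575697481235 bar angle -3.520579878741593 dot->bar -3.207392059537927 tool yaw 176.8132068308496 offset world mm [-3.46074715  1.66232071] sizes [391 191]
```

Run:
```python
from h import *
p=camera("wrist");s=read_state()
C,u,v=cloud(p);m=(u>215)&(u<300)&(v>192)&(v<268)
Q=(C[m]-s["tool_pos"])*1e3
print("z",np.percentile(Q[:,2],[5,25,50,75,95]))
T=Q[abs(Q[:,2]-np.median(Q[:,2]))<4];A=np.c_[T[:,:2],np.ones(len(T))];k=np.linalg.lstsq(A,T[:,2],rcond=None)[0];print("plane",k)
print(T.min(0),T.max(0))
p2=camera("scene")
d=[b for b in cut_out(p2,"blank1")]
for b in d:
    c,_,_=cloud(p2,b["mask"]);print(np.round(b["uv"]),round(b["score"],2),np.round(np.median(c,0),3),np.round((c.max(0)+c.min(0))/2,3))
```

```text
z [-169.78241887  -10.47657262   -9.79917227   -9.30912276   -8.69109603]
plane [ 8.32188074e-03 -1.07273540e-03 -9.64480483e+00]
[-27.43937317 -23.63234099 -13.74441517] [18.0778036  26.35998239 -7.51255762]
[359. 258.] 0.78 [0.695 0.378 0.008] [0.694 0.379 0.004]
[300. 177.] 0.7 [0.595 0.21  0.158] [0.492 0.21  0.085]
[346. 222.] 0.66 [0.574 0.337 0.008] [0.567 0.338 0.003]
[357. 187.] 0.63 [0.436 0.352 0.008] [0.433 0.351 0.006]
[383. 208.] 0.63 [0.514 0.424 0.008] [0.511 0.426 0.004]
[397. 192.] 0.57 [0.431 0.456 0.008] [0.431 0.455 0.007]
[310. 185.] 0.55 [0.461 0.217 0.008] [0.457 0.215 0.007]
```

```bash
python3 -m inch '[{"fingers":255,"slide":[-2,-45,-5],"rotation":[0,0,0]},{"fingers":255,"slide":[-2,-50,0],"rotation":[0,0,0]},{"fingers":255,"slide":[-1,-50,0],"rotation":[0,0,0]},{"fingers":255,"slide":[-1,-50,0],"rotation":[0,0,0]},{"fingers":255,"slide":[-1,-50,0],"rotation":[0,0,0]},{"fingers":255,"slide":[0,0,20],"rotation":[0,0,0]},{"fingers":255,"slide":[0,0,20],"rotation":[0,0,0]},{"fingers":255,"slide":[0,0,15],"rotation":[0,0,0]},{"fingers":255,"slide":[0,0,0],"rotation":[0,0,0]},{"fingers":255,"slide":[0,0,0],"rotation":[0,0,0]}]'
python3 - <<'E'
from h import *
go([.5862,-.0366,.100],176.7)
p=camera("wrist");cv2.imwrite("pics/w5.png",cv2.resize(p["image"][150:310,160:360],(750,600),interpolation=cv2.INTER_CUBIC))
E
```

```text
time: 19.95
tool_pos: [0.5861, -0.0358, 0.1196]
ee_rot: [0.028, 1.0, -0.0, 0.001]
contact_force: [-0.3, 0.5, -1.1]
width: 0.0515
grip_force: 20.0
GO [-0.1, -0.8, 19.6] ('rz', np.float64(0.1))
```

View pics/w5.png

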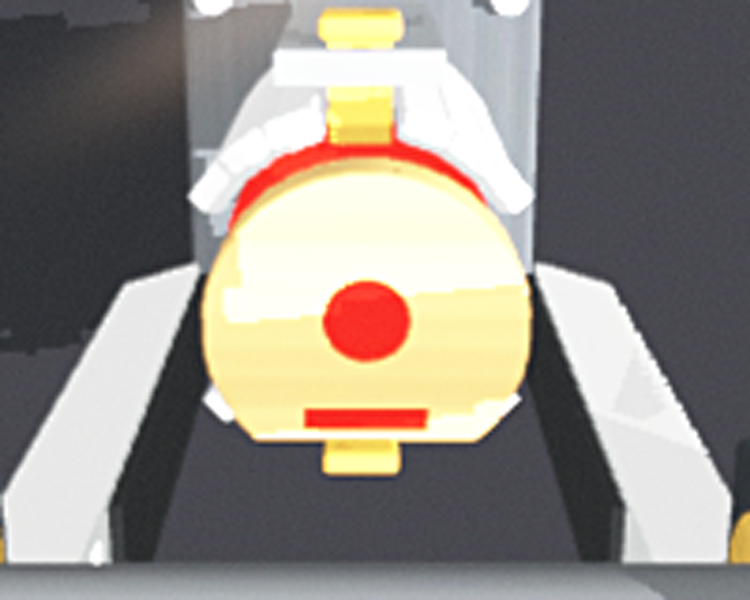

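The blank is over the well at crop (367,310). The catches are at column 361, so the blank is about 0.8 mm too far in +y. I'll correct that and lower.

```bash
python3 -m inch '[{"fingers":255,"slide":[0,-0.8,2],"rotation":[0,0,0]},{"fingers":255,"slide":[0,0,3],"rotation":[0,0,0]},{"fingers":255,"slide":[0,0,3],"rotation":[0,0,0]},{"fingers":255,"slide":[0,0,3],"rotation":[0,0,0]},{"fingers":255,"slide":[0,0,2],"rotation":[0,0,0]},{"fingers":255,"slide":[0,0,0],"rotation":[0,0,0]},{"fingers":255,"slide":[0,0,0],"rotation":[0,0,0]},{"fingers":255,"slide":[0,0,0],"rotation":[0,0,0]},{"fingers":255,"slide":[0,0,0],"rotation":[0,0,0]},{"fingers":255,"slide":[0,0,0],"rotation":[0,0,0]}]'
python3 -m inch '[{"fingers":255,"slide":[0,0,2],"rotation":[0,0,0]},{"fingers":255,"slide":[0,0,2],"rotation":[0,0,0]},{"fingers":255,"slide":[0,0,2],"rotation":[0,0,0]},{"fingers":255,"slide":[0,0,0],"rotation":[0,0,0]},{"fingers":255,"slide":[0,0,0],"rotation":[0,0,0]},{"fingers":255,"slide":[0,0,0],"rotation":[0,0,0]},{"fingers":255,"slide":[0,0,0],"rotation":[0,0,0]},{"fingers":255,"slide":[0,0,0],"rotation":[0,0,0]},{"fingers":255,"slide":[0,0,0],"rotation":[0,0,0]},{"fingers":255,"slide":[0,0,0],"rotation":[0,0,0]}]'
```

```text
time: 21.25
tool_pos: [0.5856, -0.0368, 0.106]
ee_rot: [0.028, 1.0, -0.0, 0.0]
contact_force: [0.5, 0.3, 0.4]
width: 0.0513
grip_force: 20.0
time: 22.5
tool_pos: [0.5858, -0.0368, 0.1001]
ee_rot: [0.028, 1.0, -0.0, 0.0]
contact_force: [2.4, -0.2, -0.3]
width: 0.0513
grip_force: 20.0
```

```bash
python3 -m inch '[{"fingers":255,"slide":[-0.8,0,1],"rotation":[0,0,0]},{"fingers":255,"slide":[0,0,0],"rotation":[0,0,0]},{"fingers":190,"slide":[0,0,0],"rotation":[0,0,0]},{"fingers":60,"slide":[0,0,0],"rotation":[0,0,0]},{"fingers":60,"slide":[0,0,0],"rotation":[0,0,0]},{"fingers":60,"slide":[0,0,0],"rotation":[0,0,0]},{"fingers":60,"slide":[0,0,-20],"rotation":[0,0,0]},{"fingers":60,"slide":[0,0,-30],"rotation":[0,0,0]},{"fingers":60,"slide":[0,0,0],"rotation":[0,0,0]},{"fingers":60,"slide":[0,0,0],"rotation":[0,0,0]}]'
python3 - <<'E'
from h import *
p=camera("wrist");s=read_state()
cv2.imwrite("pics/w6.png",cv2.resize(p["image"][130:290,160:360],(750,600),interpolation=cv2.INTER_CUBIC))
h=hsv(p);C,u,v=cloud(p);hh=h[v,u]
m=(hh[:,0]<40)&(hh[:,1]>60)&(np.linalg.norm(C[:,:2]-[.586,-.036],axis=1)<.024)
Q=C[m]-[.586,-.036,0];z=np.median(Q[:,2]);Q=Q[abs(Q[:,2]-z)<.008];A=np.c_[Q[:,:2],np.ones(len(Q))];print("top z",z,"plane",np.linalg.lstsq(A,Q[:,2],rcond=None)[0])
go([.5858-.0035,-.0368+.0002,.110],176.7)
E
```

```text
time: 23.75
tool_pos: [0.5856, -0.0366, 0.1479]
ee_rot: [0.028, 1.0, 0.0, -0.001]
contact_force: [-0.5, -0.4, -1.2]
width: 0.072
grip_force: 0.0
top z 0.2536404333504354 plane [-1.04395095  0.0560907   0.23461967]
GO [2.8, -0.2, 37.4] ('rz', np.float64(0.1))
```

View pics/w6.png

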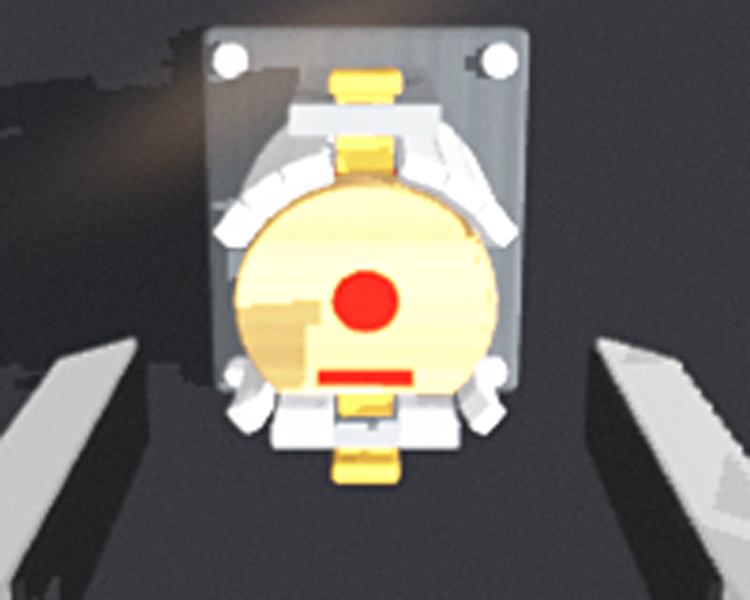

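The blank rests squarely in the mouth at crop (366,300), between both catches. I'll press it with shut fingers.

```bash
python3 -m inch '[{"fingers":255,"slide":[2.8,0,0],"rotation":[0,0,0]},{"fingers":255,"slide":[0,0,0],"rotation":[0,0,0]},{"fingers":255,"slide":[0,0,0],"rotation":[0,0,0]},{"fingers":255,"slide":[0,0,0],"rotation":[0,0,0]},{"fingers":255,"slide":[0,0,20],"rotation":[0,0,0]},{"fingers":255,"slide":[0,0,18],"rotation":[0,0,0]},{"fingers":255,"slide":[0,0,4],"rotation":[0,0,0]},{"fingers":255,"slide":[0,0,4],"rotation":[0,0,0]},{"fingers":255,"slide":[0,0,0],"rotation":[0,0,0]},{"fingers":255,"slide":[0,0,0],"rotation":[0,0,0]}]'
python3 -m inch '[{"fingers":255,"slide":[0,0,3],"rotation":[0,0,0]},{"fingers":255,"slide":[0,0,3],"rotation":[0,0,0]},{"fingers":255,"slide":[0,0,3],"rotation":[0,0,0]},{"fingers":255,"slide":[0,0,3],"rotation":[0,0,0]},{"fingers":255,"slide":[0,0,3],"rotation":[0,0,0]},{"fingers":255,"slide":[0,0,0],"rotation":[0,0,0]},{"fingers":255,"slide":[0,0,0],"rotation":[0,0,0]},{"fingers":255,"slide":[0,0,0],"rotation":[0,0,0]},{"fingers":255,"slide":[0,0,0],"rotation":[0,0,0]},{"fingers":255,"slide":[0,0,0],"rotation":[0,0,0]}]'
```

```text
time: 25.05
tool_pos: [0.5837, -0.0366, 0.1033]
ee_rot: [0.028, 1.0, -0.0, 0.0]
contact_force: [-1.0, 0.7, 0.4]
width: 0.0006
grip_force: 0.6
time: 26.3
tool_pos: [0.5836, -0.0367, 0.088]
ee_rot: [0.028, 1.0, -0.0, 0.0]
contact_force: [2.2, -0.6, 5.0]
width: 0.0004
grip_force: 2.0
```

```bash
python3 -m inch '[{"fingers":255,"slide":[1,0,1.5],"rotation":[0,0,0]},{"fingers":255,"slide":[0,0,1],"rotation":[0,0,0]},{"fingers":255,"slide":[0,0,0],"rotation":[0,0,0]},{"fingers":255,"slide":[0,0,0],"rotation":[0,0,0]},{"fingers":255,"slide":[0,0,0],"rotation":[0,0,0]},{"fingers":255,"slide":[0,0,0],"rotation":[0,0,0]},{"fingers":255,"slide":[0,0,0],"rotation":[0,0,0]},{"fingers":255,"slide":[0,0,0],"rotation":[0,0,0]},{"fingers":255,"slide":[0,0,0],"rotation":[0,0,0]},{"fingers":255,"slide":[0,0,0],"rotation":[0,0,0]}]'
python3 -m inch '[{"fingers":255,"slide":[0,0,-20],"rotation":[0,0,0]},{"fingers":255,"slide":[0,0,-30],"rotation":[0,0,0]},{"fingers":0,"slide":[0,0,-12],"rotation":[0,0,0]},{"fingers":0,"slide":[0,0,0],"rotation":[0,0,0]},{"fingers":0,"slide":[0,0,0],"rotation":[0,0,0]},{"fingers":0,"slide":[0,0,0],"rotation":[0,0,0]},{"fingers":0,"slide":[0,0,0],"rotation":[0,0,0]},{"fingers":0,"slide":[0,0,0],"rotation":[0,0,0]},{"fingers":0,"slide":[0,0,0],"rotation":[0,0,0]},{"fingers":0,"slide":[0,0,0],"rotation":[0,0,0]}]'
cat > mag.py <<'E'
from h import *
import sys
p=camera("wrist");s=read_state()
cv2.imwrite("pics/%s.png"%sys.argv[1],cv2.resize(p["image"][130:290,160:360],(500,400),interpolation=cv2.INTER_CUBIC))
h=hsv(p);C,u,v=cloud(p);hh=h[v,u];q=C-[.585,-.036,0]
m=(abs(q[:,0]+.002)<.012)&(np.abs(q[:,1])<.022)&(C[:,2]<.11);Q=q[m]
A=np.c_[Q[:,:2],np.ones(len(Q))];print("n",len(Q),"top z pct",np.percentile(Q[:,2],[5,25,50,75,95]),"plane",np.linalg.lstsq(A,Q[:,2],rcond=None)[0],s["tool_pos"])
E
python3 mag.py w7
```

```text
time: 27.55
tool_pos: [0.5824, -0.0366, 0.0854]
ee_rot: [0.028, 1.0, -0.0, -0.0]
contact_force: [2.8, -0.9, 4.3]
width: 0.0008
grip_force: 2.2
time: 28.8
tool_pos: [0.5825, -0.0366, 0.1474]
ee_rot: [0.028, 1.0, -0.0, 0.0]
contact_force: [0.2, -0.3, 0.4]
width: 0.0767
grip_force: 0.0
n 1582 top z pct [0.07058271 0.07117608 0.07161406 0.07200083 0.07262718] plane [ 0.00417795 -0.00142389  0.07161065] [ 0.58249155 -0.03658837  0.14745438]
```

View pics/w7.png

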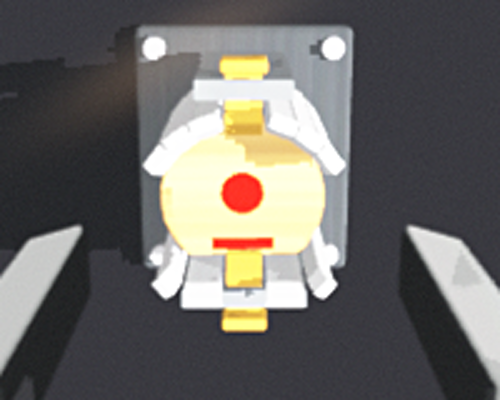

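The first blank is in: flat, top at 71.6 mm, under both catches. Next is the blank near (0.452,0.214).

```bash
python3 -m inch '[{"fingers":0,"slide":[0,0,-30],"rotation":[0,0,0]},{"fingers":0,"slide":[12,45,-10],"rotation":[0,0,0]},{"fingers":0,"slide":[12,45,0],"rotation":[0,0,0]},{"fingers":0,"slide":[12,45,0],"rotation":[0,0,0]},{"fingers":0,"slide":[13,45,0],"rotation":[0,0,0]},{"fingers":0,"slide":[13,45,10],"rotation":[0,0,0]},{"fingers":0,"slide":[12,42,10],"rotation":[0,0,-9.5]},{"fingers":0,"slide":[0,0,0],"rotation":[0,0,-9.5]},{"fingers":0,"slide":[0,0,0],"rotation":[0,0,0]},{"fingers":0,"slide":[0,0,0],"rotation":[0,0,0]}]'
cat >> look.py <<'E'
# bar direction of the chosen blank as a second opinion
h=hsv(p);red=(((h[...,0]<7)|(h[...,0]>172))&(h[...,1]>120)&(h[...,2]>90)).astype(np.uint8)
n,l,st,c=cv2.connectedComponentsWithStats(red);X=np.array([w(p,q,.01)[:2] for q in c])
for i in range(1,n):
    if np.linalg.norm(X[i]-b[:2])<.022 and st[i,4]>30:
        B=np.array([w(p,q,.01)[:2] for q in np.argwhere(l==i)[:,::-1]]);t=np.linalg.svd(B-B.mean(0))[2][0]
        print("red",st[i,4],"normal deg mod 180",np.degrees(np.arctan2(-t[0],t[1])),"centre",X[i])
E
sleep 0; python3 look.py w8
```

```text
time: 30.1
tool_pos: [0.5238, 0.2338, 0.1677]
ee_rot: [-0.136, 0.991, -0.0, 0.0]
contact_force: [0.3, 0.5, -0.0]
width: 0.0938
grip_force: 0.0
yaw -164.34777043570145 nadir [257.66752908 108.5956477 ] [0.52382528 0.23368038 0.16770256]
[4.50600e-01 2.14300e-01 1.46032e+01 1.55467e+01 2.58000e-02 2.31000e+02
 8.00000e+01]
[ 4.32800e-01  3.49100e-01 -3.43184e+01 -3.39925e+01  2.62000e-02
  3.65000e+02  1.01000e+02]
[5.735000e-01 3.309000e-01 1.353849e+02 5.583040e+01 1.980000e-02
 3.140000e+02 2.240000e+02]
GO [75.8, 1.1, 148.7] ('rz', np.float64(1.0))
red 134 normal deg mod 180 -74.60814193080331 centre [0.44884935 0.21375846]
red 57 normal deg mod 180 15.722460236219087 centre [0.46502448 0.21830669]
```

```bash
python3 -m inch '[{"fingers":0,"slide":[38,0.5,30],"rotation":[0,0,0.5]},{"fingers":0,"slide":[37.8,0.5,40],"rotation":[0,0,0]},{"fingers":0,"slide":[0,0,40],"rotation":[0,0,0]},{"fingers":0,"slide":[0,0,25],"rotation":[0,0,0]},{"fingers":0,"slide":[0,0,13],"rotation":[0,0,0]},{"fingers":0,"slide":[0,0,0],"rotation":[0,0,0]},{"fingers":0,"slide":[0,0,0],"rotation":[0,0,0]},{"fingers":0,"slide":[0,0,0],"rotation":[0,0,0]},{"fingers":0,"slide":[0,0,0],"rotation":[0,0,0]},{"fingers":0,"slide":[0,0,0],"rotation":[0,0,0]}]'
python3 - <<'E'
from h import *
go([.4506,.2143,.019],195.2)
E
```

```text
time: 31.4
tool_pos: [0.4504, 0.2148, 0.0197]
ee_rot: [-0.133, 0.991, 0.0, 0.0]
contact_force: [-0.8, -0.4, -0.1]
width: 0.094
grip_force: 0.0
GO [-0.1, -0.6, 0.7] ('rz', np.float64(0.1))
```

```bash
python3 -m inch '[{"fingers":255,"slide":[0,0,0],"rotation":[0,0,0]},{"fingers":255,"slide":[0,0,0],"rotation":[0,0,0]},{"fingers":255,"slide":[0,0,0],"rotation":[0,0,0]},{"fingers":255,"slide":[0,0,0],"rotation":[0,0,0]},{"fingers":255,"slide":[0,0,-20],"rotation":[0,0,0]},{"fingers":255,"slide":[0,0,-50],"rotation":[0,0,9.2]},{"fingers":255,"slide":[0,0,-50],"rotation":[0,0,9.2]},{"fingers":255,"slide":[0,0,-30],"rotation":[0,0,0]},{"fingers":255,"slide":[0,0,0],"rotation":[0,0,0]},{"fingers":255,"slide":[0,0,0],"rotation":[0,0,0]}]'
cat >> held.py <<'E'
    s=read_state();C,u,v=cloud(p);m=(u>205)&(u<310)&(v>180)&(v<278)
    Q=(C[m]-s["tool_pos"])*1e3;T=Q[abs(Q[:,2]+9)<5];print("n",len(T),"z",np.median(T[:,2]),"extent",T.min(0).round(1),T.max(0).round(1),"grip",s["width"],s["grip_force"])
    go([.5864,-.0367,s["tool_pos"][2]],176.7)
E
python3 held.py
```

```text
time: 32.65
tool_pos: [0.4492, 0.2145, 0.168]
ee_rot: [0.027, 1.0, -0.0, -0.001]
contact_force: [-0.5, -0.8, 0.5]
width: 0.0011
grip_force: 0.0Traceback (most recent call last):
  File "held.py", line 15, in <module>
    p=camera("wrist");held(p)
                      ~~~~^^^
  File "held.py", line 8, in held
    o.sort(key=lambda i:c[i,1]);dot,bar=o
                                ^^^^^^^
ValueError: not enough values to unpack (expected 2, got 1)
```

The grip came up empty, so I'll look for where the blank is.

```bash
python3 -m inch '[{"fingers":0,"slide":[-35,0,0],"rotation":[0,0,0]},{"fingers":0,"slide":[-35,0,-20],"rotation":[0,0,0]},{"fingers":0,"slide":[0,0,0],"rotation":[0,0,0]},{"fingers":0,"slide":[0,0,0],"rotation":[0,0,0]},{"fingers":0,"slide":[0,0,0],"rotation":[0,0,0]},{"fingers":0,"slide":[0,0,0],"rotation":[0,0,0]},{"fingers":0,"slide":[0,0,0],"rotation":[0,0,0]},{"fingers":0,"slide":[0,0,0],"rotation":[0,0,0]},{"fingers":0,"slide":[0,0,0],"rotation":[0,0,0]},{"fingers":0,"slide":[0,0,0],"rotation":[0,0,0]}]'
python3 look.py w9
```

```text
time: 33.95
tool_pos: [0.5201, 0.211, 0.1895]
ee_rot: [0.027, 1.0, 0.0, 0.0]
contact_force: [-0.4, 0.3, -0.3]
width: 0.0934
grip_force: 0.0
yaw 176.905526241186 nadir [257.51648066 108.60152175] [0.52011049 0.21097337 0.18947203]
[4.49600e-01 2.15800e-01 1.44312e+01 1.25424e+01 2.57000e-02 2.33000e+02
 8.70000e+01]
[ 4.60000e-01  3.23500e-01 -3.37453e+01 -3.14269e+01  2.58000e-02
  3.35000e+02  9.20000e+01]
[5.69500e-01 3.40600e-01 5.05448e+01 4.48221e+01 2.57000e-02 3.48000e+02
 1.93000e+02]
GO [70.7, 1.1, 170.5] ('rz', np.float64(-17.5))
red 124 normal deg mod 180 -121.57962920271783 centre [0.44770827 0.21529427]
red 50 normal deg mod 180 13.632629805528325 centre [0.46416378 0.21943483]
```

View pics/w9.png

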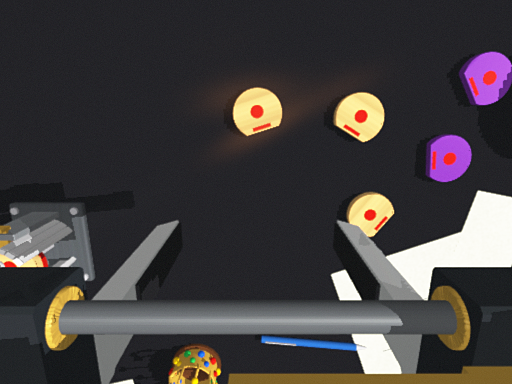

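The blank still lies at (257,112). The other pale one was knocked to (359,117), now at world (0.460,0.324). I'll regrasp and check the grip before lifting.

```bash
python3 -m inch '[{"fingers":0,"slide":[35,0.5,30],"rotation":[0,0,0]},{"fingers":0,"slide":[35.7,0.5,50],"rotation":[0,0,0]},{"fingers":0,"slide":[0,0,40],"rotation":[0,0,-8.6]},{"fingers":0,"slide":[0,0,30],"rotation":[0,0,-8.5]},{"fingers":0,"slide":[0,0,20],"rotation":[0,0,0]},{"fingers":0,"slide":[0,0,0],"rotation":[0,0,0]},{"fingers":0,"slide":[0,0,0],"rotation":[0,0,0]},{"fingers":0,"slide":[0,0,0],"rotation":[0,0,0]},{"fingers":0,"slide":[0,0,0],"rotation":[0,0,0]},{"fingers":0,"slide":[0,0,0],"rotation":[0,0,0]}]'
python3 -m inch '[{"fingers":255,"slide":[0,0,0],"rotation":[0,0,0]},{"fingers":255,"slide":[0,0,0],"rotation":[0,0,0]},{"fingers":255,"slide":[0,0,0],"rotation":[0,0,0]},{"fingers":255,"slide":[0,0,0],"rotation":[0,0,0]},{"fingers":255,"slide":[0,0,0],"rotation":[0,0,0]},{"fingers":255,"slide":[0,0,0],"rotation":[0,0,0]},{"fingers":255,"slide":[0,0,0],"rotation":[0,0,0]},{"fingers":255,"slide":[0,0,0],"rotation":[0,0,0]},{"fingers":255,"slide":[0,0,0],"rotation":[0,0,0]},{"fingers":255,"slide":[0,0,0],"rotation":[0,0,0]}]' 30
```

```text
time: 35.25
tool_pos: [0.4496, 0.2158, 0.0196]
ee_rot: [-0.122, 0.993, 0.0, 0.0]
contact_force: [1.2, -0.1, 0.3]
width: 0.0938
grip_force: 0.0
time: 36.5
tool_pos: [0.4495, 0.2158, 0.0194]
ee_rot: [-0.122, 0.993, 0.0, -0.0]
contact_force: [0.1, 0.4, -0.5]
width: 0.0508
grip_force: 30.0
```

```bash
python3 -m inch '[{"fingers":255,"slide":[0,0,-20],"rotation":[0,0,0]},{"fingers":255,"slide":[0,0,-40],"rotation":[0,0,0]},{"fingers":255,"slide":[0,0,-50],"rotation":[0,0,8.7]},{"fingers":255,"slide":[0,0,-40],"rotation":[0,0,8.6]},{"fingers":255,"slide":[0,0,0],"rotation":[0,0,0]},{"fingers":255,"slide":[0,0,0],"rotation":[0,0,0]},{"fingers":255,"slide":[0,0,0],"rotation":[0,0,0]},{"fingers":255,"slide":[0,0,0],"rotation":[0,0,0]},{"fingers":255,"slide":[0,0,0],"rotation":[0,0,0]},{"fingers":255,"slide":[0,0,0],"rotation":[0,0,0]}]'
python3 held.py
```

```text
time: 37.75
tool_pos: [0.4494, 0.2157, 0.1691]
ee_rot: [0.029, 1.0, -0.0, -0.0]
contact_force: [-0.2, -0.0, -0.3]
width: 0.0509
grip_force: 30.0
dot-bar 0.016461246450215235 bar angle -3.1076924329027737 dot->bar -2.3526736815081364 tool yaw 176.71130906587044 offset world mm [-2.76180931  1.49760922] sizes [367 159]
n 5467 z -10.290814215221932 extent [-26.7 -28.4 -13.9] [19.3 32.6 -4. ] grip 0.051197182968819616 29.999973734957166
GO [-151.2, -244.2, -0.0] ('rz', np.float64(0.0))
```

```bash
python3 -m inch '[{"fingers":255,"slide":[-25,-40.5,-5],"rotation":[0,0,0]},{"fingers":255,"slide":[-25,-41,0],"rotation":[0,0,0]},{"fingers":255,"slide":[-25,-41,0],"rotation":[0,0,0]},{"fingers":255,"slide":[-25,-41,0],"rotation":[0,0,0]},{"fingers":255,"slide":[-25,-41,0],"rotation":[0,0,0]},{"fingers":255,"slide":[-25.7,-39.7,0],"rotation":[0,0,0]},{"fingers":255,"slide":[0,0,25],"rotation":[0,0,0]},{"fingers":255,"slide":[0,0,25],"rotation":[0,0,0]},{"fingers":255,"slide":[0,0,5],"rotation":[0,0,0]},{"fingers":255,"slide":[0,0,0],"rotation":[0,0,0]}]'
python3 - <<'E'
from h import *
go([.5859,-.0367,.099],176.7)
E
```

```text
time: 39.05
tool_pos: [0.586, -0.0365, 0.1195]
ee_rot: [0.029, 1.0, -0.0, -0.0]
contact_force: [0.6, 0.6, -0.2]
width: 0.0511
grip_force: 30.0
GO [0.1, -0.2, 20.5] ('rz', np.float64(0.0))
```

```bash
python3 -m inch '[{"fingers":255,"slide":[0,-0.2,5],"rotation":[0,0,0]},{"fingers":255,"slide":[0,0,4],"rotation":[0,0,0]},{"fingers":255,"slide":[0,0,3],"rotation":[0,0,0]},{"fingers":255,"slide":[0,0,2],"rotation":[0,0,0]},{"fingers":255,"slide":[0,0,2],"rotation":[0,0,0]},{"fingers":255,"slide":[0,0,2],"rotation":[0,0,0]},{"fingers":255,"slide":[0,0,1.5],"rotation":[0,0,0]},{"fingers":255,"slide":[0,0,0],"rotation":[0,0,0]},{"fingers":255,"slide":[0,0,0],"rotation":[0,0,0]},{"fingers":255,"slide":[0,0,0],"rotation":[0,0,0]}]'
```

```text
time: 40.3
tool_pos: [0.586, -0.0369, 0.1]
ee_rot: [0.029, 1.0, -0.0, 0.0]
contact_force: [0.6, -0.4, -0.4]
width: 0.0511
grip_force: 30.0
```

```bash
python3 -m inch '[{"fingers":255,"slide":[0,0,1],"rotation":[0,0,0]},{"fingers":255,"slide":[0,0,0],"rotation":[0,0,0]},{"fingers":190,"slide":[0,0,0],"rotation":[0,0,0]},{"fingers":60,"slide":[0,0,0],"rotation":[0,0,0]},{"fingers":60,"slide":[0,0,0],"rotation":[0,0,0]},{"fingers":60,"slide":[0,0,0],"rotation":[0,0,0]},{"fingers":60,"slide":[0,0,-20],"rotation":[0,0,0]},{"fingers":60,"slide":[3.5,0,-30],"rotation":[0,0,0]},{"fingers":60,"slide":[0,0,0],"rotation":[0,0,0]},{"fingers":60,"slide":[0,0,0],"rotation":[0,0,0]}]'
python3 mag.py w10
```

```text
time: 41.55
tool_pos: [0.582, -0.0365, 0.1481]
ee_rot: [0.029, 1.0, 0.0, -0.0]
contact_force: [-0.0, -0.6, -0.7]
width: 0.0718
grip_force: 0.0
n 1773 top z pct [0.08633486 0.08701794 0.08745151 0.0878645  0.08849927] plane [-0.00955587  0.00462461  0.08732879] [ 0.58156116 -0.0364526   0.1474848 ]
```

```bash
python3 -m inch '[{"fingers":255,"slide":[-0.5,0,0],"rotation":[0,0,0]},{"fingers":255,"slide":[0,0,0],"rotation":[0,0,0]},{"fingers":255,"slide":[0,0,0],"rotation":[0,0,0]},{"fingers":255,"slide":[0,0,0],"rotation":[0,0,0]},{"fingers":255,"slide":[0,0,20],"rotation":[0,0,0]},{"fingers":255,"slide":[0,0,18],"rotation":[0,0,0]},{"fingers":255,"slide":[0,0,5],"rotation":[0,0,0]},{"fingers":255,"slide":[0,0,3],"rotation":[0,0,0]},{"fingers":255,"slide":[0,0,3],"rotation":[0,0,0]},{"fingers":255,"slide":[0,0,3],"rotation":[0,0,0]}]'
python3 -m inch '[{"fingers":255,"slide":[0,0,3],"rotation":[0,0,0]},{"fingers":255,"slide":[0,0,3],"rotation":[0,0,0]},{"fingers":255,"slide":[0,0,2],"rotation":[0,0,0]},{"fingers":255,"slide":[0,0,2],"rotation":[0,0,0]},{"fingers":255,"slide":[0,0,0],"rotation":[0,0,0]},{"fingers":255,"slide":[0,0,0],"rotation":[0,0,0]},{"fingers":255,"slide":[0,0,0],"rotation":[0,0,0]},{"fingers":255,"slide":[0,0,0],"rotation":[0,0,0]},{"fingers":255,"slide":[0,0,0],"rotation":[0,0,0]},{"fingers":255,"slide":[0,0,0],"rotation":[0,0,0]}]'
```

```text
time: 42.85
tool_pos: [0.5838, -0.0365, 0.1002]
ee_rot: [0.029, 1.0, -0.0, 0.001]
contact_force: [-7.5, 1.6, 11.9]
width: 0.0007
grip_force: 6.2
time: 44.1
tool_pos: [0.5841, -0.0366, 0.089]
ee_rot: [0.029, 1.0, -0.0, 0.001]
contact_force: [-2.5, 1.4, 7.2]
width: 0.0005
grip_force: 3.4
```

```bash
python3 -m inch '[{"fingers":255,"slide":[1,0,2],"rotation":[0,0,0]},{"fingers":255,"slide":[0,0,1.5],"rotation":[0,0,0]},{"fingers":255,"slide":[0,0,0],"rotation":[0,0,0]},{"fingers":255,"slide":[0,0,0],"rotation":[0,0,0]},{"fingers":255,"slide":[0,0,0],"rotation":[0,0,0]},{"fingers":255,"slide":[0,0,0],"rotation":[0,0,0]},{"fingers":255,"slide":[0,0,0],"rotation":[0,0,0]},{"fingers":255,"slide":[0,0,0],"rotation":[0,0,0]},{"fingers":255,"slide":[0,0,0],"rotation":[0,0,0]},{"fingers":255,"slide":[0,0,0],"rotation":[0,0,0]}]'
```

```text
time: 45.35
tool_pos: [0.584, -0.0366, 0.0859]
ee_rot: [0.029, 1.0, -0.0, 0.002]
contact_force: [0.3, 1.7, 7.5]
width: 0.0006
grip_force: 3.3
```

```bash
python3 -m inch '[{"fingers":255,"slide":[0,0,1],"rotation":[0,0,0]},{"fingers":255,"slide":[0,0,0],"rotation":[0,0,0]},{"fingers":255,"slide":[0,0,0],"rotation":[0,0,0]},{"fingers":255,"slide":[0,0,-20],"rotation":[0,0,0]},{"fingers":255,"slide":[0,0,-30],"rotation":[0,0,0]},{"fingers":0,"slide":[0,0,-12],"rotation":[0,0,0]},{"fingers":0,"slide":[0,0,0],"rotation":[0,0,0]},{"fingers":0,"slide":[0,0,0],"rotation":[0,0,0]},{"fingers":0,"slide":[0,0,0],"rotation":[0,0,0]},{"fingers":0,"slide":[0,0,0],"rotation":[0,0,0]}]'
python3 mag.py w11
python3 - <<'E'
from h import *
print(yawx())
E
```

```text
time: 46.6
tool_pos: [0.5814, -0.0365, 0.1435]
ee_rot: [0.029, 1.0, 0.0, -0.001]
contact_force: [0.0, -0.1, -0.4]
width: 0.0472
grip_force: 0.0
n 1625 top z pct [0.07043266 0.07110593 0.07152502 0.07198926 0.07264245] plane [ 0.00086794 -0.00269764  0.07154842] [ 0.58153474 -0.03653236  0.14366583]
176.70836479097179
```

Second blank is in (top 71.5 mm, flat). Next is the knocked one.

```bash
python3 -m inch '[{"fingers":0,"slide":[0,0,-40],"rotation":[0,0,0]},{"fingers":0,"slide":[12.8,52.5,0],"rotation":[0,0,0]},{"fingers":0,"slide":[12.8,52.5,0],"rotation":[0,0,0]},{"fingers":0,"slide":[12.8,52.5,0],"rotation":[0,0,0]},{"fingers":0,"slide":[12.8,52.5,0],"rotation":[0,0,0]},{"fingers":0,"slide":[12.8,52.5,0],"rotation":[0,0,0]},{"fingers":0,"slide":[12.8,52.5,0],"rotation":[0,0,9.9]},{"fingers":0,"slide":[0,0,16],"rotation":[0,0,9.9]},{"fingers":0,"slide":[0,0,0],"rotation":[0,0,9.9]},{"fingers":0,"slide":[0,0,0],"rotation":[0,0,0]}]'
python3 look.py w12
```

```text
time: 47.9
tool_pos: [0.523, 0.2824, 0.1679]
ee_rot: [0.283, 0.959, -0.0, -0.0]
contact_force: [-0.5, 0.3, -0.9]
width: 0.0943
grip_force: 0.0
yaw 147.18385405374985 nadir [257.50657497 108.73038128] [0.52330048 0.28230415 0.16823105]
[ 4.60300e-01  3.24300e-01 -3.27686e+01 -3.43437e+01  2.55000e-02
  2.31000e+02  8.20000e+01]
[5.70300e-01 3.41000e-01 5.06882e+01 4.87295e+01 2.57000e-02 3.03000e+02
 1.66000e+02]
GO [75.7, 1.2, 149.2] ('rz', np.float64(-0.0))
red 142 normal deg mod 180 171.2298570931613 centre [0.45854718 0.32519601]
red 74 normal deg mod 180 -33.50961014546909 centre [0.47268918 0.31584129]
```

```bash
python3 -m inch '[{"fingers":0,"slide":[38,0.6,30],"rotation":[0,0,0.3]},{"fingers":0,"slide":[37.7,0.6,40],"rotation":[0,0,0]},{"fingers":0,"slide":[0,0,40],"rotation":[0,0,0]},{"fingers":0,"slide":[0,0,25],"rotation":[0,0,0]},{"fingers":0,"slide":[0,0,13.5],"rotation":[0,0,0]},{"fingers":0,"slide":[0,0,0],"rotation":[0,0,0]},{"fingers":0,"slide":[0,0,0],"rotation":[0,0,0]},{"fingers":0,"slide":[0,0,0],"rotation":[0,0,0]},{"fingers":0,"slide":[0,0,0],"rotation":[0,0,0]},{"fingers":0,"slide":[0,0,0],"rotation":[0,0,0]}]'
python3 -m inch '[{"fingers":255,"slide":[0,0,0],"rotation":[0,0,0]},{"fingers":255,"slide":[0,0,0],"rotation":[0,0,0]},{"fingers":255,"slide":[0,0,0],"rotation":[0,0,0]},{"fingers":255,"slide":[0,0,0],"rotation":[0,0,0]},{"fingers":255,"slide":[0,0,0],"rotation":[0,0,0]},{"fingers":255,"slide":[0,0,0],"rotation":[0,0,0]},{"fingers":255,"slide":[0,0,0],"rotation":[0,0,0]},{"fingers":255,"slide":[0,0,0],"rotation":[0,0,0]},{"fingers":255,"slide":[0,0,0],"rotation":[0,0,0]},{"fingers":255,"slide":[0,0,0],"rotation":[0,0,0]}]' 30
python3 -m inch '[{"fingers":255,"slide":[0,0,-20],"rotation":[0,0,0]},{"fingers":255,"slide":[0,0,-40],"rotation":[0,0,0]},{"fingers":255,"slide":[0,0,-50],"rotation":[0,0,-10]},{"fingers":255,"slide":[0,0,-40],"rotation":[0,0,-10]},{"fingers":255,"slide":[0,0,0],"rotation":[0,0,-9.9]},{"fingers":255,"slide":[0,0,0],"rotation":[0,0,0]},{"fingers":255,"slide":[0,0,0],"rotation":[0,0,0]},{"fingers":255,"slide":[0,0,0],"rotation":[0,0,0]},{"fingers":255,"slide":[0,0,0],"rotation":[0,0,0]},{"fingers":255,"slide":[0,0,0],"rotation":[0,0,0]}]'
python3 held.py
```

```text
time: 49.2
tool_pos: [0.4608, 0.3248, 0.0203]
ee_rot: [0.286, 0.958, 0.0, 0.0]
contact_force: [-0.8, 1.0, -0.6]
width: 0.0935
grip_force: 0.0
time: 50.45
tool_pos: [0.4606, 0.3247, 0.0199]
ee_rot: [0.286, 0.958, -0.0, -0.0]
contact_force: [-0.3, -0.3, 0.1]
width: 0.0511
grip_force: 30.0
time: 51.7
tool_pos: [0.4605, 0.3246, 0.1696]
ee_rot: [0.03, 1.0, -0.0, -0.0]
contact_force: [-0.2, 0.1, -0.8]
width: 0.051
grip_force: 30.0
dot-bar 0.016698090005757733 bar angle -3.5351710755589996 dot->bar -4.387522059253169 tool yaw 176.59203916060008 offset world mm [-2.27444353  1.51981634] sizes [377 158]
n 5417 z -10.688179079189563 extent [-25.8 -28.4 -13.9] [20.3 32.4 -4. ] grip 0.0511474862232813 29.99993131876181
GO [-147.1, -353.2, 0.0] ('rz', np.float64(-0.1))
```

```bash
python3 -m inch '[{"fingers":255,"slide":[-21,-50.5,-5],"rotation":[0,0,0]},{"fingers":255,"slide":[-21,-50.5,0],"rotation":[0,0,0]},{"fingers":255,"slide":[-21,-50.5,0],"rotation":[0,0,0]},{"fingers":255,"slide":[-21,-50.5,0],"rotation":[0,0,0]},{"fingers":255,"slide":[-21,-50.5,0],"rotation":[0,0,0]},{"fingers":255,"slide":[-21,-50.5,0],"rotation":[0,0,0]},{"fingers":255,"slide":[-20,-50.2,10],"rotation":[0,0,0]},{"fingers":255,"slide":[0,0,25],"rotation":[0,0,0]},{"fingers":255,"slide":[0,0,20],"rotation":[0,0,0]},{"fingers":255,"slide":[0,0,0],"rotation":[0,0,0]}]'
python3 - <<'E'
from h import *
go([.5854,-.0367,.099],176.7)
E
```

```text
time: 53.0
tool_pos: [0.5838, -0.0365, 0.1178]
ee_rot: [0.03, 1.0, 0.0, -0.002]
contact_force: [0.6, 0.1, -0.8]
width: 0.0509
grip_force: 30.0
GO [-1.7, -0.1, 18.8] ('rz', np.float64(-0.1))
```

```bash
python3 -m inch '[{"fingers":255,"slide":[0,0,4],"rotation":[0,0,0]},{"fingers":255,"slide":[0,0,0],"rotation":[0,0,0]},{"fingers":255,"slide":[0,0,0],"rotation":[0,0,0]},{"fingers":255,"slide":[0,0,0],"rotation":[0,0,0]},{"fingers":255,"slide":[0,0,0],"rotation":[0,0,0]},{"fingers":255,"slide":[0,0,0],"rotation":[0,0,0]},{"fingers":255,"slide":[0,0,0],"rotation":[0,0,0]},{"fingers":255,"slide":[0,0,0],"rotation":[0,0,0]},{"fingers":255,"slide":[0,0,0],"rotation":[0,0,0]},{"fingers":255,"slide":[0,0,0],"rotation":[0,0,0]}]'
python3 - <<'E'
from h import *
go([.5854,-.0367,.099],176.7)
E
```

```text
time: 54.25
tool_pos: [0.5855, -0.0365, 0.1159]
ee_rot: [0.03, 1.0, 0.0, -0.0]
contact_force: [0.6, 0.9, -0.8]
width: 0.0508
grip_force: 30.0
GO [0.1, -0.2, 16.9] ('rz', np.float64(-0.1))
```

```bash
python3 -m inch '[{"fingers":255,"slide":[0,-0.2,4],"rotation":[0,0,0]},{"fingers":255,"slide":[0,0,4],"rotation":[0,0,0]},{"fingers":255,"slide":[0,0,3],"rotation":[0,0,0]},{"fingers":255,"slide":[0,0,2],"rotation":[0,0,0]},{"fingers":255,"slide":[0,0,2],"rotation":[0,0,0]},{"fingers":255,"slide":[0,0,1],"rotation":[0,0,0]},{"fingers":255,"slide":[0,0,0],"rotation":[0,0,0]},{"fingers":255,"slide":[0,0,0],"rotation":[0,0,0]},{"fingers":255,"slide":[0,0,0],"rotation":[0,0,0]},{"fingers":255,"slide":[0,0,0],"rotation":[0,0,0]}]'
```

```text
time: 55.5
tool_pos: [0.5855, -0.0368, 0.1]
ee_rot: [0.03, 1.0, -0.0, 0.0]
contact_force: [-0.5, 0.4, -0.8]
width: 0.051
grip_force: 30.0
```

```bash
python3 -m inch '[{"fingers":255,"slide":[0,0,1],"rotation":[0,0,0]},{"fingers":255,"slide":[0,0,0],"rotation":[0,0,0]},{"fingers":190,"slide":[0,0,0],"rotation":[0,0,0]},{"fingers":60,"slide":[0,0,0],"rotation":[0,0,0]},{"fingers":60,"slide":[0,0,0],"rotation":[0,0,0]},{"fingers":60,"slide":[0,0,0],"rotation":[0,0,0]},{"fingers":60,"slide":[0,0,-20],"rotation":[0,0,0]},{"fingers":60,"slide":[2.5,0,-30],"rotation":[0,0,0]},{"fingers":60,"slide":[0,0,0],"rotation":[0,0,0]},{"fingers":60,"slide":[0,0,0],"rotation":[0,0,0]}]'
python3 mag.py w13
```

```text
time: 56.75
tool_pos: [0.5825, -0.0365, 0.1481]
ee_rot: [0.03, 1.0, 0.0, -0.0]
contact_force: [0.2, -0.7, -0.4]
width: 0.0722
grip_force: 0.0
n 1778 top z pct [0.08626083 0.08695759 0.08740235 0.08789028 0.08853049] plane [-0.00829798  0.02200943  0.08736889] [ 0.5820653  -0.03641381  0.14750121]
```

```bash
python3 -m inch '[{"fingers":255,"slide":[0,0,0],"rotation":[0,0,0]},{"fingers":255,"slide":[0,0,0],"rotation":[0,0,0]},{"fingers":255,"slide":[0,0,0],"rotation":[0,0,0]},{"fingers":255,"slide":[0,0,0],"rotation":[0,0,0]},{"fingers":255,"slide":[0,0,20],"rotation":[0,0,0]},{"fingers":255,"slide":[0,0,18],"rotation":[0,0,0]},{"fingers":255,"slide":[0,0,5],"rotation":[0,0,0]},{"fingers":255,"slide":[0,0,3],"rotation":[0,0,0]},{"fingers":255,"slide":[0,0,3],"rotation":[0,0,0]},{"fingers":255,"slide":[0,0,3],"rotation":[0,0,0]}]'
python3 -m inch '[{"fingers":255,"slide":[0.8,0,3],"rotation":[0,0,0]},{"fingers":255,"slide":[0,0,3],"rotation":[0,0,0]},{"fingers":255,"slide":[0,0,3],"rotation":[0,0,0]},{"fingers":255,"slide":[0,0,2],"rotation":[0,0,0]},{"fingers":255,"slide":[0,0,2],"rotation":[0,0,0]},{"fingers":255,"slide":[0,0,1],"rotation":[0,0,0]},{"fingers":255,"slide":[0,0,0],"rotation":[0,0,0]},{"fingers":255,"slide":[0,0,0],"rotation":[0,0,0]},{"fingers":255,"slide":[0,0,0],"rotation":[0,0,0]},{"fingers":255,"slide":[0,0,0],"rotation":[0,0,0]}]'
```

```text
time: 58.05
tool_pos: [0.5842, -0.036, 0.0998]
ee_rot: [0.029, 1.0, 0.0, 0.001]
contact_force: [-1.9, 2.5, 9.2]
width: 0.0006
grip_force: 4.2
time: 59.3
tool_pos: [0.5843, -0.036, 0.0861]
ee_rot: [0.03, 1.0, 0.0, 0.002]
contact_force: [-2.1, 4.1, 11.5]
width: 0.0005
grip_force: 5.3
```

```bash
python3 -m inch '[{"fingers":255,"slide":[0,0,1],"rotation":[0,0,0]},{"fingers":255,"slide":[0,0,0.5],"rotation":[0,0,0]},{"fingers":255,"slide":[0,0,0],"rotation":[0,0,0]},{"fingers":255,"slide":[0,0,-20],"rotation":[0,0,0]},{"fingers":255,"slide":[0,0,-30],"rotation":[0,0,0]},{"fingers":0,"slide":[0,0,-14],"rotation":[0,0,0]},{"fingers":0,"slide":[0,0,0],"rotation":[0,0,0]},{"fingers":0,"slide":[0,0,0],"rotation":[0,0,0]},{"fingers":0,"slide":[0,0,0],"rotation":[0,0,0]},{"fingers":0,"slide":[0,0,0],"rotation":[0,0,0]}]'
python3 mag.py w14
python3 - <<'E'
from h import *
print(yawx())
E
```

```text
time: 60.55
tool_pos: [0.5816, -0.0365, 0.1444]
ee_rot: [0.03, 1.0, 0.0, -0.001]
contact_force: [0.4, 1.2, 0.0]
width: 0.047
grip_force: 0.0
n 1613 top z pct [0.07046901 0.07111411 0.07156064 0.07196775 0.07257439] plane [-0.00044946 -0.00242205  0.07153421] [ 0.5817374  -0.03646763  0.14462512]
176.60961807812964
```

Third in. Now the last one.

```bash
python3 -m inch '[{"fingers":0,"slide":[0,0,-40],"rotation":[0,0,0]},{"fingers":0,"slide":[-1.3,54.6,0],"rotation":[0,0,0]},{"fingers":0,"slide":[-1.3,54.6,0],"rotation":[0,0,0]},{"fingers":0,"slide":[-1.3,54.6,0],"rotation":[0,0,0]},{"fingers":0,"slide":[-1.3,54.6,0],"rotation":[0,0,0]},{"fingers":0,"slide":[-1.3,54.6,0],"rotation":[0,0,0]},{"fingers":0,"slide":[-1.3,54.6,0],"rotation":[0,0,0]},{"fingers":0,"slide":[-1.3,54.6,0],"rotation":[0,0,0]},{"fingers":0,"slide":[-1.3,54.6,0],"rotation":[0,0,0]},{"fingers":0,"slide":[0,0,0],"rotation":[0,0,-9]}]'
python3 -m inch '[{"fingers":0,"slide":[0,0,17],"rotation":[0,0,-9]},{"fingers":0,"slide":[0,0,0],"rotation":[0,0,-9]},{"fingers":0,"slide":[0,0,0],"rotation":[0,0,-9]},{"fingers":0,"slide":[0,0,0],"rotation":[0,0,-9]},{"fingers":0,"slide":[0,0,0],"rotation":[0,0,-9]},{"fingers":0,"slide":[0,0,0],"rotation":[0,0,0]},{"fingers":0,"slide":[0,0,0],"rotation":[0,0,0]},{"fingers":0,"slide":[0,0,0],"rotation":[0,0,0]},{"fingers":0,"slide":[0,0,0],"rotation":[0,0,0]},{"fingers":0,"slide":[0,0,0],"rotation":[0,0,0]}]'
python3 look.py w15
```

```text
time: 61.85
tool_pos: [0.6171, 0.4033, 0.184]
ee_rot: [-0.054, 0.999, 0.0, -0.0]
contact_force: [0.7, -0.2, 0.2]
width: 0.0941
grip_force: 0.0
time: 63.1
tool_pos: [0.6184, 0.3989, 0.1684]
ee_rot: [-0.427, 0.904, 0.0, 0.0]
contact_force: [0.2, 0.2, 0.5]
width: 0.0938
grip_force: 0.0
yaw -129.40670217854046 nadir [257.77495328 108.99922827] [0.61838199 0.39884068 0.16842978]
[5.71200e-01 3.40800e-01 5.06773e+01 4.98967e+01 2.56000e-02 2.30000e+02
 8.00000e+01]
GO [74.8, -0.4, 149.4] ('rz', np.float64(-0.1))
red 145 normal deg mod 180 -52.85276764217547 centre [0.56987586 0.33913834]
red 57 normal deg mod 180 50.67395668845055 centre [0.5806445 0.3520379]
```

```bash
python3 -m inch '[{"fingers":40,"slide":[37.4,-0.2,30],"rotation":[0,0,0]},{"fingers":40,"slide":[37.4,-0.2,40],"rotation":[0,0,0]},{"fingers":40,"slide":[0,0,40],"rotation":[0,0,0]},{"fingers":40,"slide":[0,0,25],"rotation":[0,0,0]},{"fingers":40,"slide":[0,0,13.7],"rotation":[0,0,0]},{"fingers":40,"slide":[0,0,0],"rotation":[0,0,0]},{"fingers":40,"slide":[0,0,0],"rotation":[0,0,0]},{"fingers":40,"slide":[0,0,0],"rotation":[0,0,0]},{"fingers":40,"slide":[0,0,0],"rotation":[0,0,0]},{"fingers":40,"slide":[0,0,0],"rotation":[0,0,0]}]'
python3 -m inch '[{"fingers":255,"slide":[0,0,0],"rotation":[0,0,0]},{"fingers":255,"slide":[0,0,0],"rotation":[0,0,0]},{"fingers":255,"slide":[0,0,0],"rotation":[0,0,0]},{"fingers":255,"slide":[0,0,0],"rotation":[0,0,0]},{"fingers":255,"slide":[0,0,0],"rotation":[0,0,0]},{"fingers":255,"slide":[0,0,0],"rotation":[0,0,0]},{"fingers":255,"slide":[0,0,0],"rotation":[0,0,0]},{"fingers":255,"slide":[0,0,0],"rotation":[0,0,0]},{"fingers":255,"slide":[0,0,0],"rotation":[0,0,0]},{"fingers":255,"slide":[0,0,0],"rotation":[0,0,0]}]' 30
python3 -m inch '[{"fingers":255,"slide":[0,0,-20],"rotation":[0,0,0]},{"fingers":255,"slide":[0,0,-40],"rotation":[0,0,0]},{"fingers":255,"slide":[0,0,-50],"rotation":[0,0,9]},{"fingers":255,"slide":[0,0,-40],"rotation":[0,0,9]},{"fingers":255,"slide":[0,0,0],"rotation":[0,0,9]},{"fingers":255,"slide":[0,0,0],"rotation":[0,0,9]},{"fingers":255,"slide":[0,0,0],"rotation":[0,0,9]},{"fingers":255,"slide":[0,0,0],"rotation":[0,0,8.9]},{"fingers":255,"slide":[0,0,0],"rotation":[0,0,0]},{"fingers":255,"slide":[0,0,0],"rotation":[0,0,0]}]'
python3 held.py
```

```text
time: 64.4
tool_pos: [0.5713, 0.3409, 0.02]
ee_rot: [-0.427, 0.904, -0.0, 0.0]
contact_force: [-0.7, -0.4, 0.7]
width: 0.0792
grip_force: 0.0
time: 65.65
tool_pos: [0.5712, 0.3408, 0.0197]
ee_rot: [-0.427, 0.904, 0.0, -0.0]
contact_force: [0.1, 0.4, -0.9]
width: 0.0509
grip_force: 30.0
time: 66.9
tool_pos: [0.5715, 0.3409, 0.1707]
ee_rot: [0.028, 1.0, 0.0, 0.001]
contact_force: [0.5, -0.3, -0.6]
width: 0.0511
grip_force: 30.0
dot-bar 0.01684624468234448 bar angle -4.548257173736736 dot->bar -4.727839584740602 tool yaw 176.80638557118405 offset world mm [-3.58517914  1.69162466] sizes [390 181]
n 5485 z -10.136763191230136 extent [-27.5 -28.5 -14. ] [18.5 32.8 -4. ] grip 0.051066762713609666 29.999900507421557
GO [-36.0, -376.1, -0.1] ('rz', np.float64(0.1))
```

```bash
python3 -m inch '[{"fingers":255,"slide":[-4.5,-47,-5],"rotation":[0,0,0]},{"fingers":255,"slide":[-4.5,-47,0],"rotation":[0,0,0]},{"fingers":255,"slide":[-4.5,-47,0],"rotation":[0,0,0]},{"fingers":255,"slide":[-4.5,-47,0],"rotation":[0,0,0]},{"fingers":255,"slide":[-4.5,-47,0],"rotation":[0,0,0]},{"fingers":255,"slide":[-4.5,-47,0],"rotation":[0,0,0]},{"fingers":255,"slide":[-4.5,-47,0],"rotation":[0,0,0]},{"fingers":255,"slide":[-4.8,-47,0],"rotation":[0,0,0]},{"fingers":255,"slide":[0,0,25],"rotation":[0,0,-1]},{"fingers":255,"slide":[0,0,20],"rotation":[0,0,0]}]'
python3 -m inch '[{"fingers":255,"slide":[0,0,10],"rotation":[0,0,0]},{"fingers":255,"slide":[0,0,4],"rotation":[0,0,0]},{"fingers":255,"slide":[0,0,0],"rotation":[0,0,0]},{"fingers":255,"slide":[0,0,0],"rotation":[0,0,0]},{"fingers":255,"slide":[0,0,0],"rotation":[0,0,0]},{"fingers":255,"slide":[0,0,0],"rotation":[0,0,0]},{"fingers":255,"slide":[0,0,0],"rotation":[0,0,0]},{"fingers":255,"slide":[0,0,0],"rotation":[0,0,0]},{"fingers":255,"slide":[0,0,0],"rotation":[0,0,0]},{"fingers":255,"slide":[0,0,0],"rotation":[0,0,0]}]'
python3 - <<'E'
from h import *
go([.5867,-.0367,.099],177.8)
E
```

```text
time: 68.2
tool_pos: [0.5859, -0.0378, 0.1294]
ee_rot: [0.02, 1.0, -0.0, 0.0]
contact_force: [0.4, 0.0, -0.4]
width: 0.0511
grip_force: 30.0
time: 69.45
tool_pos: [0.5858, -0.0367, 0.1156]
ee_rot: [0.02, 1.0, 0.0, -0.0]
contact_force: [-0.6, -1.4, -0.4]
width: 0.0511
grip_force: 30.0
GO [-0.9, -0.0, 16.6] ('rz', np.float64(-0.1))
```

```bash
python3 -m inch '[{"fingers":255,"slide":[-0.9,0,4],"rotation":[0,0,0]},{"fingers":255,"slide":[0,0,4],"rotation":[0,0,0]},{"fingers":255,"slide":[0,0,3],"rotation":[0,0,0]},{"fingers":255,"slide":[0,0,2],"rotation":[0,0,0]},{"fingers":255,"slide":[0,0,2],"rotation":[0,0,0]},{"fingers":255,"slide":[0,0,1],"rotation":[0,0,0]},{"fingers":255,"slide":[0,0,0],"rotation":[0,0,0]},{"fingers":255,"slide":[0,0,0],"rotation":[0,0,0]},{"fingers":255,"slide":[0,0,0],"rotation":[0,0,0]},{"fingers":255,"slide":[0,0,0],"rotation":[0,0,0]}]'
```

```text
time: 70.7
tool_pos: [0.5868, -0.0367, 0.0998]
ee_rot: [0.02, 1.0, -0.0, 0.0]
contact_force: [-0.3, 0.5, -0.7]
width: 0.0512
grip_force: 30.0
```

```bash
python3 -m inch '[{"fingers":255,"slide":[0,0,1],"rotation":[0,0,0]},{"fingers":255,"slide":[0,0,0],"rotation":[0,0,0]},{"fingers":190,"slide":[0,0,0],"rotation":[0,0,0]},{"fingers":60,"slide":[0,0,0],"rotation":[0,0,0]},{"fingers":60,"slide":[0,0,0],"rotation":[0,0,0]},{"fingers":60,"slide":[0,0,0],"rotation":[0,0,0]},{"fingers":60,"slide":[0,0,-20],"rotation":[0,0,0]},{"fingers":60,"slide":[4.2,0,-30],"rotation":[0,0,1]},{"fingers":60,"slide":[0,0,0],"rotation":[0,0,0]},{"fingers":60,"slide":[0,0,0],"rotation":[0,0,0]}]'
python3 mag.py w16
```

```text
time: 71.95
tool_pos: [0.5821, -0.0365, 0.1479]
ee_rot: [0.029, 1.0, 0.0, -0.0]
contact_force: [0.6, 0.5, -0.4]
width: 0.0721
grip_force: 0.0
n 1767 top z pct [0.08630879 0.08699091 0.08743216 0.08788024 0.08857132] plane [-0.02352933  0.00407397  0.08734184] [ 0.58173545 -0.036343    0.14730264]
```

```bash
python3 -m inch '[{"fingers":255,"slide":[0,0,0],"rotation":[0,0,0]},{"fingers":255,"slide":[0,0,0],"rotation":[0,0,0]},{"fingers":255,"slide":[0,0,0],"rotation":[0,0,0]},{"fingers":255,"slide":[0,0,0],"rotation":[0,0,0]},{"fingers":255,"slide":[0,0,20],"rotation":[0,0,0]},{"fingers":255,"slide":[0,0,18],"rotation":[0,0,0]},{"fingers":255,"slide":[0,0,5],"rotation":[0,0,0]},{"fingers":255,"slide":[0,0,3],"rotation":[0,0,0]},{"fingers":255,"slide":[0,0,3],"rotation":[0,0,0]},{"fingers":255,"slide":[0,0,3],"rotation":[0,0,0]}]'
python3 -m inch '[{"fingers":255,"slide":[1,0,3],"rotation":[0,0,0]},{"fingers":255,"slide":[0,0,3],"rotation":[0,0,0]},{"fingers":255,"slide":[0,0,3],"rotation":[0,0,0]},{"fingers":255,"slide":[0,0,2],"rotation":[0,0,0]},{"fingers":255,"slide":[0,0,2],"rotation":[0,0,0]},{"fingers":255,"slide":[0,0,1],"rotation":[0,0,0]},{"fingers":255,"slide":[0,0,0],"rotation":[0,0,0]},{"fingers":255,"slide":[0,0,0],"rotation":[0,0,0]},{"fingers":255,"slide":[0,0,0],"rotation":[0,0,0]},{"fingers":255,"slide":[0,0,0],"rotation":[0,0,0]}]'
```

```text
time: 73.25
tool_pos: [0.5841, -0.0357, 0.0998]
ee_rot: [0.029, 1.0, 0.001, 0.002]
contact_force: [-2.1, 4.1, 12.4]
width: 0.0008
grip_force: 6.4
time: 74.5
tool_pos: [0.584, -0.0357, 0.0864]
ee_rot: [0.029, 1.0, 0.001, 0.003]
contact_force: [-2.3, 2.6, 13.2]
width: 0.0002
grip_force: 6.6
```

```bash
python3 -m inch '[{"fingers":255,"slide":[0,0,1],"rotation":[0,0,0]},{"fingers":255,"slide":[0,0,1],"rotation":[0,0,0]},{"fingers":255,"slide":[0,0,0],"rotation":[0,0,0]},{"fingers":255,"slide":[0,0,0],"rotation":[0,0,0]},{"fingers":255,"slide":[0,0,-20],"rotation":[0,0,0]},{"fingers":255,"slide":[0,0,-30],"rotation":[0,0,0]},{"fingers":0,"slide":[0,0,-14],"rotation":[0,0,0]},{"fingers":0,"slide":[0,0,0],"rotation":[0,0,0]},{"fingers":0,"slide":[0,0,0],"rotation":[0,0,0]},{"fingers":0,"slide":[0,0,0],"rotation":[0,0,0]}]'
python3 mag.py w17
python3 - <<'E'
from h import *
print(yawx());p=camera("wrist")
C,u,v=cloud(p)
k=C[(np.linalg.norm(C[:,:2]-[.414,-.147],axis=1)<.03)&(C[:,2]>.03)&(C[:,2]<.045)];print("knob",len(k),k.mean(0) if len(k) else "")
go([.4141,-.1476,.17],176.7)
E
```

```text
time: 75.75
tool_pos: [0.5806, -0.0363, 0.1432]
ee_rot: [0.029, 1.0, 0.0, -0.001]
contact_force: [0.7, 0.9, 0.3]
width: 0.0369
grip_force: 0.0
n 1626 top z pct [0.07052812 0.07113584 0.071591   0.07201726 0.07259255] plane [ 0.00785274 -0.00359976  0.07158843] [ 0.58073739 -0.03631899  0.14336047]
176.70623512140588
knob 331 [ 0.42244849 -0.14498228  0.03579294]
GO [160.2, -120.6, -26.1] ('rz', np.float64(0.0))
```

View pics/w17.png

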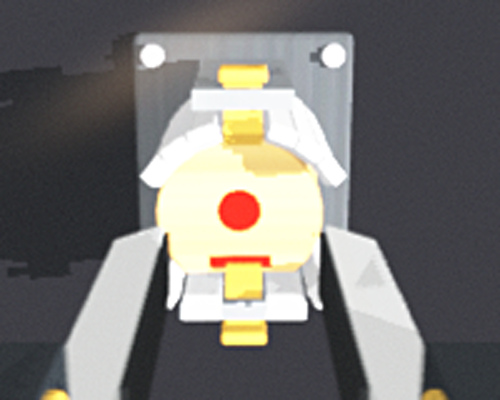

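All four blanks are loaded: top one flat at 71.6 mm, centred at crop (240,210), both catches over it. Next I fetch the cap.

```bash
python3 -m inch '[{"fingers":0,"slide":[0,0,-30],"rotation":[0,0,0]},{"fingers":0,"slide":[40,-30,0],"rotation":[0,0,0]},{"fingers":0,"slide":[40,-30.2,0],"rotation":[0,0,0]},{"fingers":0,"slide":[40,-30.2,0],"rotation":[0,0,0]},{"fingers":0,"slide":[40,-30.2,0],"rotation":[0,0,0]},{"fingers":0,"slide":[0,0,50],"rotation":[0,0,0]},{"fingers":0,"slide":[0,0,40],"rotation":[0,0,0]},{"fingers":0,"slide":[0,0,0],"rotation":[0,0,0]},{"fingers":0,"slide":[0,0,0],"rotation":[0,0,0]},{"fingers":0,"slide":[0,0,0],"rotation":[0,0,0]}]'
python3 - <<'E'
from h import *
go([.4141,-.1476,.0385],176.7)
p=camera("top")
C,u,v=cloud(p);k=C[(np.linalg.norm(C[:,:2]-[.414,-.147],axis=1)<.03)&(C[:,2]>.03)&(C[:,2]<.045)];print("knob",len(k))
E
```

```text
time: 77.1
tool_pos: [0.4166, -0.1485, 0.0866]
ee_rot: [0.029, 1.0, -0.001, 0.002]
contact_force: [0.3, -0.0, -0.6]
width: 0.0941
grip_force: 0.0
GO [2.8, 0.8, 48.1] ('rz', np.float64(0.0))
knob 46
```

```bash
python3 -m inch '[{"fingers":0,"slide":[0,0,20],"rotation":[0,0,0]},{"fingers":0,"slide":[0,0,20],"rotation":[0,0,0]},{"fingers":0,"slide":[0,0,5],"rotation":[0,0,0]},{"fingers":0,"slide":[0,0,0],"rotation":[0,0,0]},{"fingers":255,"slide":[0,0,0],"rotation":[0,0,0]},{"fingers":255,"slide":[0,0,0],"rotation":[0,0,0]},{"fingers":255,"slide":[0,0,0],"rotation":[0,0,0]},{"fingers":255,"slide":[0,0,0],"rotation":[0,0,0]},{"fingers":255,"slide":[0,0,0],"rotation":[0,0,0]},{"fingers":255,"slide":[0,0,0],"rotation":[0,0,0]}]' 30
python3 - <<'E'
from h import *
go([.4141,-.1476,.0385],176.7)
E
```

```text
time: 78.4
tool_pos: [0.4149, -0.1477, 0.0397]
ee_rot: [0.029, 1.0, 0.0, -0.0]
contact_force: [0.4, 0.3, 0.2]
width: 0.0374
grip_force: 0.0
GO [0.8, 0.0, 1.2] ('rz', np.float64(0.0))
```

```bash
python3 -m inch '[{"fingers":255,"slide":[0,0,0],"rotation":[0,0,0]},{"fingers":255,"slide":[0,0,0],"rotation":[0,0,0]},{"fingers":255,"slide":[0,0,0],"rotation":[0,0,0]},{"fingers":255,"slide":[0,0,0],"rotation":[0,0,0]},{"fingers":255,"slide":[0,0,-20],"rotation":[0,0,0]},{"fingers":255,"slide":[0,0,-50],"rotation":[0,0,0]},{"fingers":255,"slide":[0,0,-50],"rotation":[0,0,0]},{"fingers":255,"slide":[0,0,-30],"rotation":[0,0,0]},{"fingers":255,"slide":[0,0,0],"rotation":[0,0,0]},{"fingers":255,"slide":[0,0,0],"rotation":[0,0,0]}]'
python3 - <<'E'
from h import *
go([.5861,-.0363,.145],176.7)
E
```

```text
time: 79.65
tool_pos: [0.4139, -0.1471, 0.1881]
ee_rot: [0.029, 1.0, 0.001, -0.001]
contact_force: [0.2, 0.2, -1.8]
width: 0.0234
grip_force: 30.0
GO [-165.7, 120.4, 42.8] ('rz', np.float64(0.0))
```

```bash
python3 -m inch '[{"fingers":255,"slide":[-41.4,30.1,0],"rotation":[0,0,0]},{"fingers":255,"slide":[-41.4,30.1,0],"rotation":[0,0,0]},{"fingers":255,"slide":[-41.4,30.1,0],"rotation":[0,0,0]},{"fingers":255,"slide":[-41.5,30.1,0],"rotation":[0,0,0]},{"fingers":255,"slide":[0,0,20],"rotation":[0,0,0]},{"fingers":255,"slide":[0,0,20],"rotation":[0,0,0]},{"fingers":255,"slide":[0,0,0],"rotation":[0,0,0]},{"fingers":255,"slide":[0,0,0],"rotation":[0,0,0]},{"fingers":255,"slide":[0,0,0],"rotation":[0,0,0]},{"fingers":255,"slide":[0,0,0],"rotation":[0,0,0]}]'
python3 - <<'E'
from h import *
go([.5861,-.0363,.1235],176.7)
E
```

```text
time: 80.9
tool_pos: [0.5878, -0.0372, 0.1507]
ee_rot: [0.029, 1.0, -0.0, 0.001]
contact_force: [0.4, -0.4, -0.3]
width: 0.0234
grip_force: 30.0
GO [1.7, 0.8, 27.1] ('rz', np.float64(-0.0))
```

```bash
python3 -m inch '[{"fingers":255,"slide":[0,0,8],"rotation":[0,0,0]},{"fingers":255,"slide":[0,0,6],"rotation":[0,0,0]},{"fingers":255,"slide":[0,0,5],"rotation":[0,0,0]},{"fingers":255,"slide":[0,0,3],"rotation":[0,0,0]},{"fingers":255,"slide":[0,0,2],"rotation":[0,0,0]},{"fingers":255,"slide":[0,0,1.5],"rotation":[0,0,0]},{"fingers":255,"slide":[0,0,0],"rotation":[0,0,0]},{"fingers":255,"slide":[0,0,0],"rotation":[0,0,0]},{"fingers":255,"slide":[0,0,0],"rotation":[0,0,0]},{"fingers":255,"slide":[0,0,0],"rotation":[0,0,0]}]'
```

```text
time: 82.15
tool_pos: [0.5873, -0.037, 0.1243]
ee_rot: [0.029, 1.0, -0.0, 0.0]
contact_force: [0.4, -0.3, -0.7]
width: 0.0238
grip_force: 30.0
```

```bash
python3 -m inch '[{"fingers":255,"slide":[0,0,1],"rotation":[0,0,0]},{"fingers":255,"slide":[0,0,0],"rotation":[0,0,0]},{"fingers":255,"slide":[0,0,0],"rotation":[0,0,0]},{"fingers":100,"slide":[0,0,0],"rotation":[0,0,0]},{"fingers":60,"slide":[0,0,0],"rotation":[0,0,0]},{"fingers":60,"slide":[0,0,0],"rotation":[0,0,0]},{"fingers":60,"slide":[0,0,0],"rotation":[0,0,0]},{"fingers":60,"slide":[0,0,-40],"rotation":[0,0,0]},{"fingers":60,"slide":[0,0,-60],"rotation":[0,0,0]},{"fingers":60,"slide":[0,0,-40],"rotation":[0,0,0]}]'
python3 -m inch '[{"fingers":60,"slide":[20,-40,0],"rotation":[0,0,0]},{"fingers":60,"slide":[20,-50,0],"rotation":[0,0,0]},{"fingers":60,"slide":[0,-30,0],"rotation":[0,0,0]},{"fingers":0,"slide":[0,0,0],"rotation":[0,0,0]},{"fingers":0,"slide":[0,0,0],"rotation":[0,0,0]},{"fingers":0,"slide":[0,0,0],"rotation":[0,0,0]},{"fingers":0,"slide":[0,0,0],"rotation":[0,0,0]},{"fingers":0,"slide":[0,0,0],"rotation":[0,0,0]},{"fingers":0,"slide":[0,0,0],"rotation":[0,0,0]},{"fingers":0,"slide":[0,0,0],"rotation":[0,0,0]}]'
cat > dial.py <<'E'
from h import *
import sys
p=camera("wrist");cv2.imwrite("pics/%s.png"%sys.argv[1],p["image"]);s=read_state();print(s["tool_pos"],yawx())
C,u,v=cloud(p)
k=C[(np.linalg.norm(C[:,:2]-[.586,-.036],axis=1)<.03)&(C[:,2]>.115)&(C[:,2]<.13)];print("cap knob",len(k),k.mean(0) if len(k) else "")
d=C[(np.linalg.norm(C[:,:2]-[.586,-.036],axis=1)<.045)&(C[:,2]>.09)&(C[:,2]<.105)]
if len(d)>50: print("disc plane",np.linalg.lstsq(np.c_[d[:,:2]-[.586,-.036],np.ones(len(d))],d[:,2],rcond=None)[0])
n=np.linalg.norm(C[:,:2]-[.527,-.28],axis=1)
g=C[(n<.035)&(C[:,2]>.078)&(C[:,2]<.092)];print("bar top n",len(g),"rect",cv2.minAreaRect((g[:,:2]*1000).astype(np.float32)) if len(g)>9 else "")
h=hsv(p)
near=lambda M:[ (px_,) for px_ in M]
green=((h[...,0]>45)&(h[...,0]<85)&(h[...,1]>100)&(h[...,2]>60)).astype(np.uint8)
orange=((h[...,0]>4)&(h[...,0]<18)&(h[...,1]>150)&(h[...,2]>120)).astype(np.uint8)
for nm,M in (("green",green),("orange",orange)):
    N,l,st,c=cv2.connectedComponentsWithStats(M)
    for i in range(1,N):
        X=w(p,c[i],.046)
        if st[i,4]>4 and np.hypot(*(X[:2]-[.527,-.28]))<.09:
            q=np.array([w(p,t,.046)[:2] for t in np.argwhere(l==i)[:,::-1]])
            Cd,_,_=cloud(p,l==i); print(nm,st[i,4],"px",c[i].round(1),"at.046",X[:2].round(4),"depth",np.median(Cd,0).round(4),"ends",q[q[:,0].argmin()].round(4),q[q[:,0].argmax()].round(4))
white=((h[...,1]<40)&(h[...,2]>170));Cw,_,_=cloud(p,white);Cw=Cw[(np.hypot(Cw[:,0]-.527,Cw[:,1]+.28)<.06)&(abs(Cw[:,2]-.046)<.004)]
if len(Cw)>50: print("scale disc",cv2.minEnclosingCircle((Cw[:,:2]*1000).astype(np.float32)),len(Cw),np.median(Cw[:,2]))
for L in ["mark","pointer_tip","dial_grip"]:
    for e in pinpoint(p,L)[:2]: print(L,np.round(e["uv"],1),round(e["score"],2),w(p,e["uv"],.073 if L=="dial_grip" else .046).round(4))
E
python3 dial.py w18
```

```text
time: 83.4
tool_pos: [0.5881, -0.0372, 0.2663]
ee_rot: [0.029, 1.0, -0.0, 0.002]
contact_force: [1.4, -1.0, 0.0]
width: 0.0718
grip_force: 0.0
time: 84.65
tool_pos: [0.5405, -0.1544, 0.2632]
ee_rot: [0.029, 1.0, 0.0, 0.0]
contact_force: [0.2, 0.4, 0.4]
width: 0.094
grip_force: 0.0
[ 0.54044531 -0.15444814  0.26320712] 176.71397758651963
cap knob 412 [ 0.5856289  -0.03677133  0.12072148]
disc plane [ 0.00457354 -0.00105111  0.09745544]
bar top n 495 rect ((524.8560791015625, -279.9183349609375), (14.102545738220215, 43.55693817138672), 46.26387023925781)
green 59 px [144.8 196.9] at.046 [ 0.5649 -0.2962] depth [ 0.5647 -0.2958  0.0472] ends [ 0.5571 -0.2961] [ 0.5716 -0.2944]
orange 25 px [163.7 149.6] at.046 [ 0.5071 -0.2645] depth [ 0.5067 -0.2627  0.0529] ends [ 0.5018 -0.2598] [ 0.5111 -0.2659]
orange 85 px [147.5 163.3] at.046 [ 0.5226 -0.2865] depth [ 0.5167 -0.2728  0.0838] ends [ 0.5139 -0.2822] [ 0.5319 -0.2923]
scale disc ((527.0460815429688, -280.0257873535156), 59.976409912109375) 4164 0.04474693259340501
mark [146.4 190.2] 0.62 [ 0.5563 -0.2929  0.046 ]
pointer_tip [167.8 143.5] 0.97 [ 0.5001 -0.2586  0.046 ]
dial_grip [144.2 169.2] 0.87 [ 0.5251 -0.2815  0.073 ]
```

View pics/w18.png

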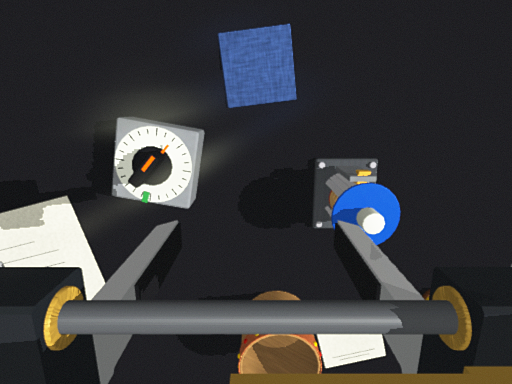

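The cap sits level on the mouth (knob at (372,222), disc top at 97.5 mm). On the dial, the pointer tip is at (167,144) and the green mark's inner end at (146,191). The pointer points at about 139° and the mark at about -22°. I'll grip the bar with tool yaw 139°.

```bash
python3 -m inch '[{"fingers":60,"slide":[2.6,-42.4,0],"rotation":[0,0,0]},{"fingers":60,"slide":[2.6,-42.4,20],"rotation":[0,0,0]},{"fingers":60,"slide":[2.6,-42.4,40],"rotation":[0,0,0]},{"fingers":60,"slide":[0,0,40],"rotation":[0,0,9.4]},{"fingers":60,"slide":[0,0,0],"rotation":[0,0,9.4]},{"fingers":60,"slide":[0,0,0],"rotation":[0,0,9.4]},{"fingers":60,"slide":[0,0,0],"rotation":[0,0,9.4]},{"fingers":60,"slide":[0,0,0],"rotation":[0,0,0]},{"fingers":60,"slide":[0,0,0],"rotation":[0,0,0]},{"fingers":60,"slide":[0,0,0],"rotation":[0,0,0]}]'
python3 - <<'E'
from h import *
p=camera("wrist");C,u,v=cloud(p);q=read_state()["tool_pos"];print(yawx())
g=C[(np.linalg.norm(C[:,:2]-[.525,-.28],axis=1)<.035)&(C[:,2]>.079)&(C[:,2]<.092)];print(len(g),cv2.minAreaRect((g[:,:2]*1000).astype(np.float32)) if len(g)>9 else "")
for L in ["mark","pointer_tip","dial_grip"]:
    for e in pinpoint(p,L)[:2]: print(L,np.round(e["uv"],1),round(e["score"],2),w(p,e["uv"],.073 if L=="dial_grip" else .046).round(4))
go([.5255,-.281,.078],139)
E
```

```text
time: 86.1
tool_pos: [0.5253, -0.281, 0.1632]
ee_rot: [0.349, 0.937, -0.0, 0.0]
contact_force: [-0.6, -0.5, -0.7]
width: 0.0719
grip_force: 0.0
139.16488993806112
870 ((524.8488159179688, -280.3014221191406), (13.982041358947754, 44.09599685668945), 45.98969650268555)
mark [267.6 225.8] 0.44 [ 0.5565 -0.2934  0.046 ]
pointer_tip [259.6 155.8] 0.94 [ 0.5009 -0.2558  0.046 ]
dial_grip [254.1 203.2] 0.96 [ 0.5251 -0.2829  0.073 ]
GO [-0.1, 0.1, 85.2] ('rz', np.float64(0.1))
```

```bash
python3 -m inch '[{"fingers":60,"slide":[0,0,40],"rotation":[0,0,3]},{"fingers":60,"slide":[0,0,35],"rotation":[0,0,0]},{"fingers":60,"slide":[0,0,10],"rotation":[0,0,0]},{"fingers":255,"slide":[0,0,0],"rotation":[0,0,0]},{"fingers":255,"slide":[0,0,0],"rotation":[0,0,0]},{"fingers":255,"slide":[0,0,0],"rotation":[0,0,0]},{"fingers":255,"slide":[0,0,0],"rotation":[0,0,0]},{"fingers":255,"slide":[0,0,0],"rotation":[0,0,0]},{"fingers":255,"slide":[0,0,0],"rotation":[0,0,0]},{"fingers":255,"slide":[0,0,0],"rotation":[0,0,0]}]' 20
python3 -m inch '[{"fingers":255,"slide":[0,0,0],"rotation":[0,0,10]},{"fingers":255,"slide":[0,0,0],"rotation":[0,0,10]},{"fingers":255,"slide":[0,0,0],"rotation":[0,0,10]},{"fingers":255,"slide":[0,0,0],"rotation":[0,0,10]},{"fingers":255,"slide":[0,0,0],"rotation":[0,0,10]},{"fingers":255,"slide":[0,0,0],"rotation":[0,0,10]},{"fingers":255,"slide":[0,0,0],"rotation":[0,0,10]},{"fingers":255,"slide":[0,0,0],"rotation":[0,0,10]},{"fingers":255,"slide":[0,0,0],"rotation":[0,0,0]},{"fingers":255,"slide":[0,0,0],"rotation":[0,0,0]}]'
python3 - <<'E'
from h import *
print(yawx())
E
```

```text
time: 87.55
tool_pos: [0.5247, -0.2817, 0.0783]
ee_rot: [0.374, 0.928, -0.001, -0.0]
contact_force: [-2.9, -1.7, 1.3]
width: 0.0136
grip_force: 20.0
time: 88.8
tool_pos: [0.5249, -0.2817, 0.0783]
ee_rot: [0.882, 0.471, -0.001, 0.0]
contact_force: [-3.6, -2.4, 2.0]
width: 0.0136
grip_force: 20.0
56.24411838666131
```

```bash
python3 -m inch '[{"fingers":255,"slide":[0,0,0],"rotation":[0,0,10]},{"fingers":255,"slide":[0,0,0],"rotation":[0,0,10]},{"fingers":255,"slide":[0,0,0],"rotation":[0,0,10]},{"fingers":255,"slide":[0,0,0],"rotation":[0,0,10]},{"fingers":255,"slide":[0,0,0],"rotation":[0,0,10]},{"fingers":255,"slide":[0,0,0],"rotation":[0,0,10]},{"fingers":255,"slide":[0,0,0],"rotation":[0,0,10]},{"fingers":255,"slide":[0,0,0],"rotation":[0,0,7.7]},{"fingers":255,"slide":[0,0,0],"rotation":[0,0,0]},{"fingers":255,"slide":[0,0,0],"rotation":[0,0,0]}]'
python3 -m inch '[{"fingers":60,"slide":[0,0,0],"rotation":[0,0,0]},{"fingers":60,"slide":[0,0,0],"rotation":[0,0,0]},{"fingers":60,"slide":[0,0,0],"rotation":[0,0,0]},{"fingers":60,"slide":[0,0,0],"rotation":[0,0,0]},{"fingers":60,"slide":[0,0,-40],"rotation":[0,0,0]},{"fingers":60,"slide":[40,0,-60],"rotation":[0,0,0]},{"fingers":60,"slide":[30,0,-40],"rotation":[0,0,0]},{"fingers":60,"slide":[-45,0,0],"rotation":[0,0,0]},{"fingers":60,"slide":[-55,0,0],"rotation":[0,0,0]},{"fingers":60,"slide":[-40,0,0],"rotation":[0,0,0]}]'
python3 dial.py w19
```

```text
time: 90.05
tool_pos: [0.5249, -0.2818, 0.0783]
ee_rot: [0.982, -0.186, -0.0, 0.001]
contact_force: [-3.6, -4.0, 2.6]
width: 0.014
grip_force: 20.0
time: 91.3
tool_pos: [0.4538, -0.2523, 0.21]
ee_rot: [0.982, -0.187, -0.0, -0.0]
contact_force: [0.5, -0.2, 0.5]
width: 0.0719
grip_force: 0.0
[ 0.44932902 -0.24967198  0.20869778] -21.56871341135228
cap knob 0 
disc plane [0.02464114 0.0551181  0.0985206 ]
bar top n 759 rect ((524.5889892578125, -281.0323181152344), (13.31596851348877, 43.30624008178711), 68.26148986816406)
green 99 px [258.5  61. ] at.046 [ 0.5646 -0.296 ] depth [ 0.5645 -0.2958  0.0469] ends [ 0.5573 -0.2947] [ 0.5717 -0.2952]
scale disc ((527.0062255859375, -280.0151672363281), 59.976741790771484) 7147 0.044590996936223704
mark [260.7  69.9] 0.64 [ 0.5563 -0.295   0.046 ]
mark [193.1 235. ] 0.32 [ 0.4231 -0.162   0.046 ]
pointer_tip [259.3  68.7] 0.55 [ 0.5578 -0.2942  0.046 ]
dial_grip [257.4 110.6] 0.92 [ 0.5219 -0.278   0.073 ]
```

Run:
```python
from h import *
i=cv2.imread("pics/w19.png");H=cv2.cvtColor(i,cv2.COLOR_BGR2HSV)
ys,xs=np.nonzero((H[...,0]<22)&(H[...,1]>90)&(H[...,2]>90)&(np.indices(H.shape[:2])[0]<180));k=(abs(xs-257)<70)
print("orange rows",np.unique(ys[k],return_counts=True),xs[k].mean() if k.any() else "")
for r in range(52,165,4): print(r,[tuple(int(a) for a in i[r,c]) for c in (254,257,260)])
```

```text
orange rows (array([ 88,  90,  95,  96,  97,  98,  99, 100, 101, 102, 103, 104, 105,
       106, 107, 108, 109, 110]), array([1, 1, 1, 1, 1, 1, 1, 1, 1, 1, 2, 2, 2, 3, 4, 5, 5, 5])) 258.0
52 [(50, 47, 47), (49, 45, 47), (49, 46, 44)]
56 [(164, 171, 158), (113, 227, 78), (119, 229, 81)]
60 [(255, 255, 255), (152, 253, 87), (152, 253, 88)]
64 [(255, 255, 255), (152, 253, 90), (153, 253, 96)]
68 [(254, 255, 255), (156, 253, 98), (157, 253, 99)]
72 [(255, 255, 255), (255, 255, 255), (228, 254, 255)]
76 [(255, 255, 255), (255, 255, 255), (255, 255, 255)]
80 [(255, 255, 255), (255, 255, 255), (246, 255, 255)]
84 [(255, 255, 255), (255, 255, 255), (183, 244, 255)]
88 [(151, 164, 157), (140, 234, 255), (133, 244, 255)]
92 [(165, 177, 170), (149, 237, 255), (137, 244, 255)]
96 [(164, 174, 167), (142, 236, 255), (132, 242, 255)]
100 [(153, 163, 155), (136, 234, 255), (125, 240, 255)]
104 [(144, 152, 146), (121, 232, 255), (113, 240, 255)]
108 [(133, 139, 133), (124, 191, 255), (120, 203, 255)]
112 [(127, 133, 131), (127, 135, 128), (132, 139, 136)]
116 [(132, 140, 138), (141, 147, 145), (145, 155, 151)]
120 [(148, 158, 155), (154, 164, 160), (160, 173, 169)]
124 [(165, 179, 175), (171, 184, 181), (177, 191, 187)]
128 [(184, 198, 193), (185, 200, 195), (186, 200, 196)]
132 [(249, 254, 253), (250, 254, 254), (249, 254, 253)]
136 [(255, 255, 255), (255, 255, 255), (255, 255, 255)]
140 [(255, 255, 255), (255, 255, 255), (255, 255, 255)]
144 [(255, 255, 255), (255, 255, 255), (255, 255, 255)]
148 [(252, 254, 254), (255, 255, 255), (255, 255, 255)]
152 [(254, 255, 255), (255, 255, 255), (255, 255, 255)]
156 [(255, 255, 255), (255, 255, 255), (255, 255, 255)]
160 [(145, 143, 140), (140, 137, 133), (116, 111, 111)]
164 [(66, 59, 61), (64, 59, 59), (65, 62, 60)]
```

```bash
python3 -m inch '[{"fingers":60,"slide":[0,0,-50],"rotation":[0,0,0]},{"fingers":60,"slide":[0,-50,-20],"rotation":[0,0,0]},{"fingers":60,"slide":[0,-55,0],"rotation":[0,0,0]},{"fingers":60,"slide":[0,-55,0],"rotation":[0,0,0]},{"fingers":60,"slide":[0,-55,0],"rotation":[0,0,0]},{"fingers":60,"slide":[0,-55,0],"rotation":[0,0,0]},{"fingers":60,"slide":[0,-55,0],"rotation":[0,0,0]},{"fingers":60,"slide":[0,0,0],"rotation":[0,0,0]},{"fingers":60,"slide":[0,0,0],"rotation":[0,0,0]},{"fingers":60,"slide":[0,0,0],"rotation":[0,0,0]}]'
python3 - <<'E'
from h import *
for cam in ("top","scene"):
    p=camera(cam);h=hsv(p);C,u,v=cloud(p);hh=h[v,u]
    for nm,(a,b) in {"green":(40,85),"orange":(3,20)}.items():
        m=(hh[:,0]>=a)&(hh[:,0]<=b)&(hh[:,1]>110)&(hh[:,2]>70)&(np.hypot(C[:,0]-.525,C[:,1]+.281)<.06)
        for lo,hi in ((.03,.062),(.07,.1)):
            q=C[m&(C[:,2]>lo)&(C[:,2]<hi)]
            if len(q): print(cam,nm,len(q),q.mean(0).round(4),"angle from centre",np.degrees(np.arctan2(q[:,1].mean()+.281,q[:,0].mean()-.525)).round(1))
    for L in ("mark","pointer_tip","dial_grip"):
        for e in pinpoint(p,L)[:2]: print(cam,L,np.round(e["uv"],1),round(e["score"],2),w(p,e["uv"],.073 if L=="dial_grip" else .046).round(4))
    k=C[(np.linalg.norm(C[:,:2]-[.586,-.036],axis=1)<.03)&(C[:,2]>.113)&(C[:,2]<.13)]
    if len(k): print("cap knob",k.mean(0),len(k))
print([ (np.round(e["uv"]).tolist(),round(e["score"],2)) for e in pinpoint(p,"blank1")])
E
```

```text
time: 92.75
tool_pos: [0.5751, 0.0476, 0.2802]
ee_rot: [0.982, -0.188, 0.0, 0.0]
contact_force: [0.4, -0.1, -0.3]
width: 0.0721
grip_force: 0.0
top green 12 [ 0.5645 -0.2969  0.0463] angle from centre -21.9
top orange 4 [ 0.5525 -0.2927  0.0532] angle from centre -23.1
top orange 21 [ 0.5344 -0.2853  0.0847] angle from centre -24.6
top pointer_tip [391.8 205.4] 0.59 [ 0.5558 -0.2932  0.046 ]
top dial_grip [390.4 215.8] 0.52 [ 0.5278 -0.2803  0.073 ]
scene orange 10 [ 0.5272 -0.3004  0.0497] angle from centre -83.7
scene orange 18 [ 0.5364 -0.2848  0.0837] angle from centre -18.7
scene pointer_tip [120.6 168. ] 0.75 [ 0.5461 -0.3001  0.046 ]
scene pointer_tip [127.1 155.2] 0.41 [ 0.4879 -0.3067  0.046 ]
scene dial_grip [125.  154.9] 0.56 [ 0.5192 -0.2937  0.073 ]
cap knob [ 0.59096738 -0.03504243  0.11932842] 61
[([381.0, 209.0], 0.78), ([358.0, 259.0], 0.78)]
```

```bash
python3 -c "
from cell import *
print(hand_in())"
```

```text
the job is handed in; nothing more can be done
None
```

I handed the job in after about 93 s of the 210 s; it returned no verdict. All four blanks are under the catches, the cap sits level on the mouth, and the pointer is about 1–2 mm from the green mark. That mark lay about 2.7 rad clockwise of the pointer's start, outside the stated 0.6–2.4, but it was the only green mark I found on the dial.

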